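# Roll-test the wooden rollers and reject the one that rocks

### The job

One of the three wooden rollers on the marble slab is heavy on one side inside, which cannot be seen. Without lifting them, roll each in turn across the slab to the rail along the far edge and let go: a true roller stays against the rail, the bad one rocks back from it. When all three have been tried, put the one that rocks in the plywood tray and leave the two true ones lying against the rail; do not disturb the other things on the table.

Things in the scene. Friction and masses are not known exactly. Their poses are not given: they have to be found in the camera images.
- slab: Marble slab fixed to the table, 260 mm (its x) by 340 mm (its y), 15 mm thick; origin at the centre of its underside; +x points away from the robot. A wooden rail 20 mm wide, 22 mm high stands on it along the far edge, near face at slab x = +110 mm; other edges are open. A roller against the rail has its axis at slab x = +88 mm.
- reject_tray: Open plywood tray fixed to the wooden side table at the left (whose top is 6 mm lower), 130 x 130 mm, 35 mm high, walls 6 mm, floor 6 mm; origin at the centre of its underside, x and y along its sides.
- roller_a_centre (a point): Plain turned wooden roller, a cylinder 44 mm in diameter and 90 mm long, lying down; the three look alike. It starts near the front of the slab, axis along the slab's y. The point is its centre, on its axis, 22 mm over the slab's top; y is along its axis. The rollers lie in lanes 115 mm apart, 25 mm between their ends.
- roller_b_centre (a point): Plain turned wooden roller, a cylinder 44 mm in diameter and 90 mm long, lying down; the three look alike. It starts near the front of the slab, axis along the slab's y. The point is its centre, on its axis, 22 mm over the slab's top; y is along its axis. The rollers lie in lanes 115 mm apart, 25 mm between their ends.
- roller_c_centre (a point): Plain turned wooden roller, a cylinder 44 mm in diameter and 90 mm long, lying down; the three look alike. It starts near the front of the slab, axis along the slab's y. The point is its centre, on its axis, 22 mm over the slab's top; y is along its axis. The rollers lie in lanes 115 mm apart, 25 mm between their ends.
- roller_a: The roller of roller_a_centre, same origin. 0.21 kg if true, 0.33 kg if bad; any of the three may be the bad one, which starts heavy side down. Rolled to the rail (about 1.3 turns) and let go with 60 mm clear behind it, the bad one rolls back 25 to 50 mm and rocks to rest within about 3 s; a true one stays.
- roller_b: The roller of roller_b_centre, same origin. 0.21 kg if true, 0.33 kg if bad; any of the three may be the bad one, which starts heavy side down. Rolled to the rail (about 1.3 turns) and let go with 60 mm clear behind it, the bad one rolls back 25 to 50 mm and rocks to rest within about 3 s; a true one stays.
- roller_c: The roller of roller_c_centre, same origin. 0.21 kg if true, 0.33 kg if bad; any of the three may be the bad one, which starts heavy side down. Rolled to the rail (about 1.3 turns) and let go with 60 mm clear behind it, the bad one rolls back 25 to 50 mm and rocks to rest within about 3 s; a true one stays.
- mallet_mid (a point): Mallet with a pale head, 206 mm long, 58 mm high, lying at the right; the point is its centre. Leave alone.
- beeswax_mid (a point): Round yellow cake of beeswax, 49 mm across, 18 mm high, behind the slab; its centre. Leave alone.
- edge_slicker_mid (a point): Small turned wooden edge slicker, 34 mm across, 54 mm high, standing behind the slab; its centre. Leave alone.
There are look-alikes about, which are no part of the job. What is shaped like the roller_b but orange is not meant. Leave any grey look-alike of the roller_c alone.

How it is judged:
On the way:
1. all three rollers have been rolled over to the far half of the slab and lie on it (x of each of roller_a_centre, roller_b_centre, roller_c_centre in the frame of slab above 0.005 m and z of roller_a_centre in the frame of slab between 0.03 and 0.042 m and z of roller_b_centre in the frame of slab between 0.03 and 0.042 m and z of roller_c_centre in the frame of slab between 0.03 and 0.042 m), for 0.3 s.
At the end, for the whole second after the job is handed in: The unbalanced (heavier) roller, which loads the tray by over 2.6 N, rests in the tray, centre within 55 mm of its middle in x and y and under 36 mm up; the other two rest on the slab against the rail, centre at slab x 80 to 96 mm, axis within 0.15 rad of the rail (((x of roller_a_centre in the frame of reject_tray between -0.055 and 0.055 m and y of roller_a_centre in the frame of reject_tray between -0.055 and 0.055 m and z of roller_a_centre in the frame of reject_tray below 0.036 m and contact force between roller_a and reject_tray above 2.6 N and linear speed of roller_a below 0.03 m/s and x of roller_b_centre in the frame of slab between 0.08 and 0.096 m and y of roller_b_centre in the frame of slab between -0.17 and 0.17 m and z of roller_b_centre in the frame of slab between 0.032 and 0.042 m and angle between the y axis of each of roller_b_centre, roller_c_centre and the y axis of slab, either way round below 0.15 rad and linear speed of each of roller_b, roller_c below 0.02 m/s and x of roller_c_centre in the frame of slab between 0.08 and 0.096 m and y of roller_c_centre in the frame of slab between -0.17 and 0.17 m and z of roller_c_centre in the frame of slab between 0.032 and 0.042 m) or (x of roller_b_centre in the frame of reject_tray between -0.055 and 0.055 m and y of roller_b_centre in the frame of reject_tray between -0.055 and 0.055 m and z of roller_b_centre in the frame of reject_tray below 0.036 m and contact force between roller_b and reject_tray above 2.6 N and linear speed of roller_b below 0.03 m/s and x of roller_a_centre in the frame of slab between 0.08 and 0.096 m and y of roller_a_centre in the frame of slab between -0.17 and 0.17 m and z of roller_a_centre in the frame of slab between 0.032 and 0.042 m and angle between the y axis of each of roller_a_centre, roller_c_centre and the y axis of slab, either way round below 0.15 rad and linear speed of each of roller_a, roller_c below 0.02 m/s and x of roller_c_centre in the frame of slab between 0.08 and 0.096 m and y of roller_c_centre in the frame of slab between -0.17 and 0.17 m and z of roller_c_centre in the frame of slab between 0.032 and 0.042 m) or (x of roller_c_centre in the frame of reject_tray between -0.055 and 0.055 m and y of roller_c_centre in the frame of reject_tray between -0.055 and 0.055 m and z of roller_c_centre in the frame of reject_tray below 0.036 m and contact force between roller_c and reject_tray above 2.6 N and linear speed of roller_c below 0.03 m/s and x of roller_a_centre in the frame of slab between 0.08 and 0.096 m and y of roller_a_centre in the frame of slab between -0.17 and 0.17 m and z of roller_a_centre in the frame of slab between 0.032 and 0.042 m and angle between the y axis of each of roller_a_centre, roller_b_centre and the y axis of slab, either way round below 0.15 rad and linear speed of each of roller_a, roller_b below 0.02 m/s and x of roller_b_centre in the frame of slab between 0.08 and 0.096 m and y of roller_b_centre in the frame of slab between -0.17 and 0.17 m and z of roller_b_centre in the frame of slab between 0.032 and 0.042 m))); the robot touches nothing.
It fails at once if a roller is lifted before the other two have been rolled across ((height (world z) of roller_a_centre above 0.065 m and x of any of roller_b_centre, roller_c_centre in the frame of slab below -0.02 m) or (height (world z) of roller_b_centre above 0.065 m and x of any of roller_a_centre, roller_c_centre in the frame of slab below -0.02 m) or (height (world z) of roller_c_centre above 0.065 m and x of any of roller_a_centre, roller_b_centre in the frame of slab below -0.02 m)).
It fails at once if a roller is lifted out of its starting strip instead of being rolled ((z of roller_a_centre in the frame of slab between 0.052 and 0.1 m and x of roller_a_centre in the frame of slab between -0.13 and -0.06 m and y of roller_a_centre in the frame of slab between -0.17 and 0.17 m) or (z of roller_b_centre in the frame of slab between 0.052 and 0.1 m and x of roller_b_centre in the frame of slab between -0.13 and -0.06 m and y of roller_b_centre in the frame of slab between -0.17 and 0.17 m) or (z of roller_c_centre in the frame of slab between 0.052 and 0.1 m and x of roller_c_centre in the frame of slab between -0.13 and -0.06 m and y of roller_c_centre in the frame of slab between -0.17 and 0.17 m)).
It fails at once if a roller falls off the slab onto the table ((height (world z) of roller_a_centre below 0.027 m and horizontal distance between roller_a_centre and reject_tray above 0.1 m) or (height (world z) of roller_b_centre below 0.027 m and horizontal distance between roller_b_centre and reject_tray above 0.1 m) or (height (world z) of roller_c_centre below 0.027 m and horizontal distance between roller_c_centre and reject_tray above 0.1 m)).
It fails at once if a bystander is moved by more than 30 mm (distance of any of mallet_mid, beeswax_mid, edge_slicker_mid from where it was at the start of the episode above 0.03 m).
It also fails if it takes over 72 s, if anything falls off the work surface, if the arm or the gripper's body presses on something with over 40 N, if the wrist force passes 120 N, or if a joint passes its speed limit or range.

### The arm

A 6-joint arm with a two-finger parallel gripper is mounted at the origin on a cart in front of the work surface, level with it; the furniture and walls round the work are solid. World frame = base frame: x ahead of the robot, y to its left, z up, the work surface at z = 0. Lengths are in m, angles in rad, forces in N, time in s.
With the tool pointing down it reaches from about 0.25 to 0.725 m from the base axis. Payload 4 kg.
Tool frame: the origin (TCP) lies midway between the tips of the shut fingers; the grasp point (between the pads) lies 19 mm behind it; x points along the fingers, y is the direction in which the jaws open and shut, and the axes are right-handed (so a half turn about x gives the same grasp; the last joint's range is limited). The gripper opens to 85 mm and grips with 20 to 120 N. Pads are 22 mm wide; open, the fingers measure 114 mm over their backs; the gripper's body (76 mm by 85 mm) begins 54 mm behind the grasp point. The pads swing forward as they close: fully open they stand 13 mm farther back than shut.
Start: joints at [-1.337, 0.241, 0.005, 1.335, 0, 1.571], TCP at [0.116, -0.486, 0.231] pointing down, gripper open.
Joint ranges: [-2.72, 2.72], [-1.05, 1.87], [-1.09, 1.28], [-1.99, 2.15], [-1.42, 1.44], [-3.14, 3.14]. Speed limits (rad/s): [2.79, 2.79, 3.14, 3.14, 3.14, 3.14].

### API

Orientations are given as a unit quaternion [x, y, z, w].
In Python, from cell import arm, camera, get_calibration, find_in, cut_out, tip_of gives the robot as it stands.
- The arm moves only by the tool step_arm, never from a script. Its argument "moves" is one flat list of numbers, 4 for each row, row after row: the shift along the tool's x, y, z in m, then the turn about the tool's x in rad. In form: [x, y, z, spin, x, y, z, spin, ...]. A call has 1 to 10 rows; each row is the pose to reach, as a shift and turn from the pose commanded when the call began, along the tool's axes at that moment; what a row does not reach only later rows make up. A row lasts 1/10 s, in which the tool goes at most 50 mm and 8.59 degrees, less where a joint would pass 70% of its speed; a pose out of reach is approached as far as the arm can. A call with a gripper value outside its range is refused whole. "gripper" is the closure, from 0 (fully open) to 1 (shut), set as the call begins (left out, the last holds). The fingers move at their own pace and stop on an object; the grip force is fixed at half the most. Time passes only in rows, so rows that repeat a pose let the fingers close. It gives the time, the measured TCP pose, the force and the opening at its end, in the units of the state.
- arm.state(): the state, without advancing time (a new reading comes with each control period).
- camera(name): name is "side" or "top"; returns (picture, depth): 480x640x3 uint8, red, green, blue; 480x640 float32, m along the optical axis (not along the pixel's ray), 0 where there is no reading.
- get_calibration(name): a dict with "mtx" (3x3 intrinsics, pixels), "k1" (the pictures are not rectified: a ray, as slopes to the right and down, at radius r is drawn at 1 + k1 r^2 times it, then the intrinsics apply), "camera_from_world" (4x4, takes a point from world to camera coordinates). Camera axes: x right, y up, looking along -z (the intrinsics and any distortion apply to the point x, -y, -z); pixel columns grow to the right and rows downward; lengths in m; the calibration is good to about 2 mm. A picture is of the moment at which its call begins. get_calibration takes no time and is no camera call.
- arm.sign_off(): hands the job in, once; it reports no verdict.
Trained networks look in the newest picture that a camera, given by its name, has taken for a name from the list of things; names that differ only in an ending like _2 or _b are one class to them, and where a whole thing is asked for, a point or a joint stands for the part that bears it (a point fixed in the world has none). Each returns a list of dicts, best first, with "p" (0 to 1); they miss things now and then, are a little off and sometimes report something else, mostly with a low value. They report only what shows in the picture. A call takes as long as a camera call. They do not tell look-alikes from the thing itself.
- find_in(camera, name): "at" ([x, y, z] in m, in the coordinates of the camera as it stood for that picture, good to about 4 mm: the middle of the surface that is visible of it).
- cut_out(camera, name): "pixels" (480x640 bool, what is visible of it).
- tip_of(camera, name): "at" ([x, y, z] in m, in the coordinates of the camera as it stood for that picture, good to about 4 mm: a listed point, or the origin of a listed thing).
The state is a dict: "time_s": time; "joint_pos": joint angles; "dq": joint speeds; "joint_torque": joint torques, N m; "tcp_pos": TCP position; "orientation": TCP orientation; "force": force on the tool from outside, world axes, zero at the start; "moment": the same for the moment, N m; "opening": opening from 0.0 (shut) to 1.0 (fully open).
Only numpy, scipy, OpenCV 4.12 (cv2) and the standard library are available. Lean on these libraries where they do the work, as an engineer would, in place of code of your own. Each camera call takes 0.05 s, during which the arm holds its last target.

## Working session

There is one attempt and no reset: what is moved stays moved. The work goes in short steps, Python scripts to look and compute and a tool call to move; the robot and the scene stay as the last step left them, time stands still between calls to the robot, and variables do not carry over. Pictures are saved under pics/ and viewed, and the job is handed in when it is done.

Besides the shell and the picture viewer there is one more tool, called after ">>>" in YAML: its name, and indented under it one key for each argument. step_arm: Moves the arm, as the interface text tells. Its arguments: {"type":"object","properties":{"moves":{"type":"array","items":{"type":"number"}},"gripper":{"type":"number"}},"required":["moves"]}

```bash
ls; mkdir -p pics; cat > h.py <<'E'
import numpy as np, cv2
from cell import arm, camera, get_calibration, find_in, cut_out, tip_of
def w(cam,p):
    T=np.array(get_calibration(cam)["camera_from_world"]); return (np.linalg.inv(T)@np.r_[p,1])[:3]
def proj(cam,P):
    c=get_calibration(cam);T=np.array(c["camera_from_world"]);q=(T@np.r_[P,1])[:3]
    s=np.array([q[0]/-q[2],-q[1]/-q[2]]);s=s*(1+c["k1"]*(s@s));m=np.array(c["mtx"])
    return (m@np.r_[s,1])[:2]
def backproj(cam,u,v,d):
    c=get_calibration(cam);m=np.array(c["mtx"])
    s=cv2.undistortPoints(np.array([[[u,v]]],float),m,np.array([c["k1"],0,0,0,0.]))[0,0]
    return w(cam,[s[0]*d,-s[1]*d,-d])
def save(pic,name): cv2.imwrite("pics/"+name,pic[:,:,::-1])
E
python3 - <<'E'
from h import *
print(arm.state())
for c in("side","top"):
    p,d=camera(c);save(p,c+"0.png")
    print(c,get_calibration(c))
    for n in["slab","reject_tray","roller_a","mallet_mid","beeswax_mid","edge_slicker_mid"]:
        for r in find_in(c,n)[:6]: a=w(c,r["at"]);print(n,a.round(3),round(r["p"],2),proj(c,a).round())
    for n in["slab","reject_tray","roller_a_centre"]:
        for r in tip_of(c,n)[:6]: a=w(c,r["at"]);print("tip",n,a.round(3),round(r["p"],2),proj(c,a).round())
E
```

```text
pics
{'time_s': 0.0, 'joint_pos': array([-1.33700423e+00,  2.41417918e-01,  3.70359933e-03,  1.33518839e+00,
        9.71933883e-07,  1.57080390e+00]), 'dq': array([ 0.00158279,  0.00131018, -0.00016171, -0.00254489,  0.00055269,
        0.00089681]), 'joint_torque': array([ 2.28497277e-05, -3.72313857e+01,  2.52411354e+01,  1.69237331e-02,
        5.74030560e-05, -1.51577694e-06]), 'tcp_pos': array([ 0.11568656, -0.48577684,  0.23040262]), 'orientation': array([-0.70219449, -0.08320683,  0.70236752, -0.08172749]), 'force': array([ 0.09870798,  0.27524992, -0.20617921]), 'moment': array([-0.01130971, -0.02026747, -0.03628706]), 'opening': 0.9996621077677156}
side {'mtx': array([[468.15305756,   0.        , 314.49415476],
       [  0.        , 468.15305756, 241.46911568],
       [  0.        ,   0.        ,   1.        ]]), 'k1': -0.04399385778677113, 'camera_from_world': array([[-0.99567535, -0.09178452, -0.01435964,  0.54046297],
       [ 0.04670039, -0.62812061,  0.77671331, -0.1308667 ],
       [-0.08030984,  0.7726837 ,  0.62969058, -0.96942095],
       [ 0.        ,  0.        ,
[... 1485 characters left out ...]
92 [350. 322.]
roller_a [0.477 0.042 0.054] 0.86 [285. 263.]
roller_a [ 0.458 -0.185  0.055] 0.74 [374. 268.]
roller_a [ 0.711 -0.345  0.042] 0.69 [433. 167.]
mallet_mid [ 0.566 -0.475  0.043] 0.95 [486. 222.]
mallet_mid [0.621 0.287 0.001] 0.5 [194. 211.]
beeswax_mid [ 0.739 -0.168  0.023] 0.55 [363. 160.]
beeswax_mid [ 0.468 -0.069  0.054] 0.24 [328. 265.]
tip slab [ 0.555 -0.078  0.001] 0.85 [331. 232.]
tip reject_tray [ 0.619  0.285 -0.003] 0.62 [195. 212.]
tip reject_tray [ 0.46  -0.185  0.038] 0.28 [374. 267.]
tip roller_a_centre [ 0.459 -0.186  0.039] 0.6 [374. 267.]
tip roller_a_centre [ 0.554 -0.451  0.03 ] 0.32 [476. 228.]
tip roller_a_centre [ 0.552 -0.082  0.001] 0.29 [332. 233.]
```

View pics/top0.png

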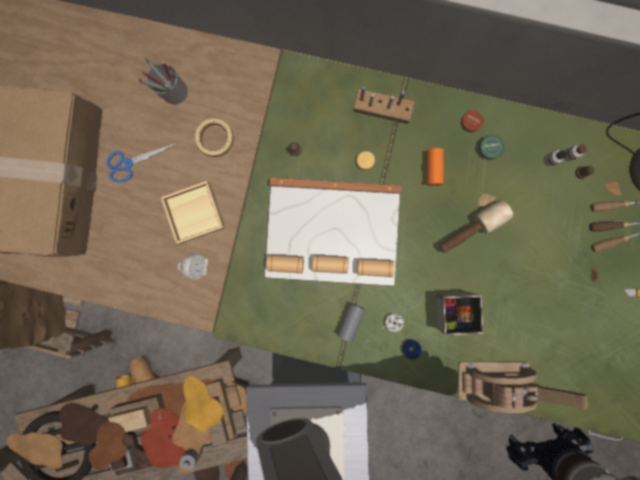

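View pics/side0.png

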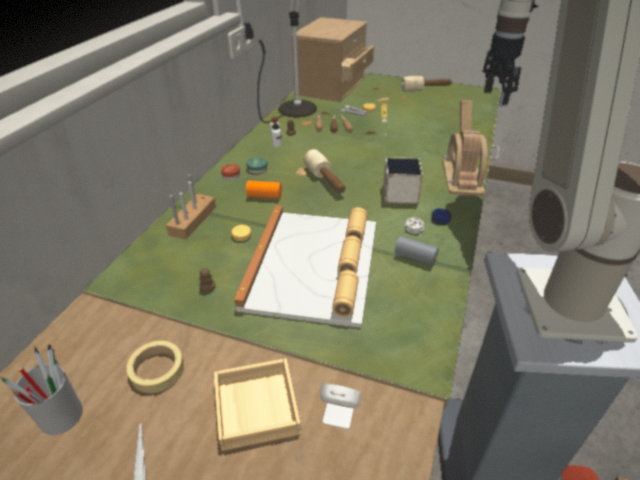

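The three wooden rollers show at top px (285,263), (330,265) and (375,268), on the white slab. The orange cylinder (436,166) and the grey one (350,322) are look-alikes. Tray at (194,211), rail along row ~185. Next I fit the slab and tray poses.

```bash
python3 - <<'E'
from h import *
p,d=camera("top");np.savez("t0.npz",p=p,d=d)
cv2.imwrite("pics/crop0.png",cv2.resize(p[150:300,160:410,::-1],None,fx=3.2,fy=3.2,interpolation=cv2.INTER_CUBIC))
def fitmask(m,name,z=None):
    vs,us=np.nonzero(m); 
    P=np.array([backproj("top",u,v,d[v,u]) for u,v in zip(us,vs)])
    ok=d[vs,us]>0; P=P[ok]
    r=cv2.minAreaRect(P[:,:2].astype(np.float32));print(name,np.round(r[0],4),np.round(r[1],4),round(r[2],2),"z",np.percentile(P[:,2],[5,50,95]).round(4),len(P)); return P
m=cut_out("top","slab")[0]["pixels"];P=fitmask(m,"slab")
for r in cut_out("top","reject_tray")[:1]: fitmask(r["pixels"],"tray")
for r in cut_out("top","roller_a"): 
    print(r["p"]); fitmask(r["pixels"],"roller")
hsv=cv2.cvtColor(p,cv2.COLOR_RGB2HSV)
wm=((hsv[...,2]>170)&(hsv[...,1]<40)); wm[:180]=0;wm[295:]=0;wm[:,:255]=0;wm[:,410:]=0
fitmask(wm,"white")
rm=((hsv[...,1]>120)&(hsv[...,0]<14)&(p[...,0]>90)); rm[:170]=0;rm[200:]=0;rm[:,:260]=0;rm[:,:410]=rm[:,:410];rm[:,410:]=0
fitmask(rm,"rail")
st=arm.state();from scipy.spatial.transform import Rotation as R
print(R.from_quat(st["orientation"]).as_matrix().round(3),st["time_s"])
E
```

```text
Traceback (most recent call last):
  File "h.py", line 12, in backproj
    return w(cam,[s[0]*d,-s[1]*d,-d])
  File "h.py", line 4, in w
    T=np.array(get_calibration(cam)["camera_from_world"]); return (np.linalg.inv(T)@np.r_[p,1])[:3]
               ~~~~~~~~~~~~~~~^^^^^
ValueError: time passes only in moves, steps and waits
```

View pics/crop0.png

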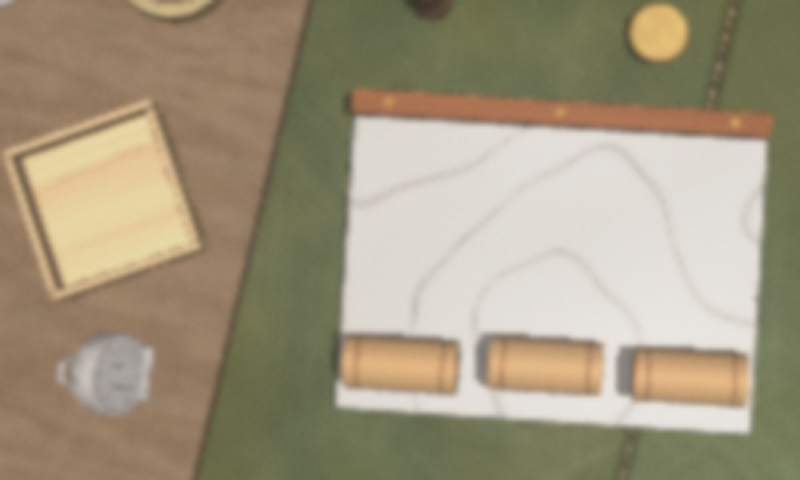

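The crop shows three plain wooden rollers on the slab, with no grey or orange among them; these are the ones. I'll cache the calibration and refit.

```bash
cat > h.py <<'E'
import numpy as np, cv2, functools
from cell import arm, camera, find_in, cut_out, tip_of
import cell
@functools.lru_cache(None)
def get_calibration(c): return {k:np.array(v,float) for k,v in cell.get_calibration(c).items()}
def bp(cam,us,vs,d):
    c=get_calibration(cam);m=c["mtx"]
    s=cv2.undistortPoints(np.stack([us,vs],1).astype(float)[:,None],m,np.array([c["k1"],0,0,0.]))[:,0]
    q=np.c_[s[:,0]*d,-s[:,1]*d,-d,np.ones(len(s))]
    return (q@np.linalg.inv(c["camera_from_world"]).T)[:,:3]
def w(cam,p): return (np.linalg.inv(get_calibration(cam)["camera_from_world"])@np.r_[p,1])[:3]
def proj(cam,P):
    c=get_calibration(cam);q=(c["camera_from_world"]@np.r_[P,1])[:3]
    s=np.array([q[0]/-q[2],-q[1]/-q[2]]);s=s*(1+c["k1"]*(s@s))
    return (c["mtx"]@np.r_[s,1])[:2]
def save(pic,name): cv2.imwrite("pics/"+name,pic[:,:,::-1])
def pts(cam,m,d):
    vs,us=np.nonzero(m&(d>0)); return bp(cam,us,vs,d[vs,us])
def rect(P,name):
    r=cv2.minAreaRect(P[:,:2].astype(np.float32));print(name,np.round(r[0],4),np.round(r[1],4),round(r[2],2),"z",np.percentile(P[:,2],[5,50,95]).round(4),len(P))
E
python3 - <<'E'
from h import *
p,d=camera("top")
hsv=cv2.cvtColor(p,cv2.COLOR_RGB2HSV)
for n,k in(("slab",1),("reject_tray",1),("roller_a",5)):
    for r in cut_out("top",n)[:k]: rect(pts("top",r["pixels"],d),n+" %.2f"%r["p"])
wm=((hsv[...,2]>170)&(hsv[...,1]<40)); wm[:180]=0;wm[295:]=0;wm[:,:255]=0;wm[:,410:]=0
rect(pts("top",wm,d),"white")
rm=((hsv[...,1]>120)&(hsv[...,0]<14)&(p[...,0]>90)); rm[:170]=0;rm[200:]=0;rm[:,:260]=0;rm[:,410:]=0
rect(pts("top",rm,d),"rail")
st=arm.state();from scipy.spatial.transform import Rotation as R
print(R.from_quat(st["orientation"]).as_matrix().round(3),st["time_s"])
E
```

```text
slab 0.98 [ 0.5556 -0.0806] [0.3455 0.2685] 85.27 z [0.0116 0.0156 0.0372] 10972
reject_tray 0.98 [0.6184 0.2933] [0.141  0.1428] 17.42 z [-0.0032  0.0019  0.0302] 2615
roller_a 0.89 [ 0.7219 -0.352 ] [0.0437 0.105 ] 87.27 z [0.025  0.0403 0.0458] 638
roller_a 0.85 [ 0.4693 -0.0725] [0.0944 0.0471] 85.71 z [0.0395 0.0555 0.0609] 636
roller_a 0.78 [ 0.4597 -0.1873] [0.0912 0.0457] 84.57 z [0.0427 0.0557 0.0608] 635
roller_a 0.62 [ 0.3191 -0.1216] [0.044  0.0905] 66.39 z [0.0303 0.0408 0.0464] 593
roller_a 0.56 [0.4736 0.0454] [0.1002 0.0486] 86.23 z [0.0185 0.0554 0.0612] 655
white [ 0.5448 -0.0812] [0.3425 0.2405] 84.89 z [0.0115 0.0152 0.019 ] 9689
rail [ 0.6746 -0.0913] [0.337  0.0166] 84.79 z [0.0337 0.0373 0.0411] 745
[[-0.     0.232 -0.973]
 [ 0.    -0.973 -0.232]
 [-1.    -0.     0.   ]] 1.3
```

>>> step_arm:
  moves: [0, -0.023, -0.035, 0.032, 0, -0.046, -0.07, 0.064, 0, -0.069, -0.105, 0.096, 0, -0.092, -0.14, 0.128, 0, -0.115, -0.175, 0.16, 0, -0.138, -0.21, 0.192, 0, -0.16, -0.244, 0.225, 0, -0.184, -0.28, 0.257, 0, -0.207, -0.314, 0.289, 0, -0.229, -0.348, 0.321]
  gripper: 0.45

```text
time_s: 2.3
tcp_pos: [0.4023, -0.1815, 0.2316]
orientation: [0.707, -0.031, -0.706, -0.031]
force: [-0.4, -0.5, 0.5]
opening: 0.551
```

```bash
cat >> h.py <<'E'
from scipy.spatial.transform import Rotation as R
YAW=np.deg2rad(-5.0);C=np.array([0.5555,-0.0805]);SX=np.array([np.cos(YAW),np.sin(YAW)]);SY=np.array([-SX[1],SX[0]])
def to_slab(P): q=np.array(P)[:2]-C; return np.array([q@SX,q@SY])
def slab_w(x,y,z): return np.r_[C+x*SX+y*SY,z]
def tell(target=None):
    s=arm.state();M=R.from_quat(s["orientation"]).as_matrix();p=s["tcp_pos"]
    print("t",round(s["time_s"],2),"tcp",p.round(4),"slab",to_slab(p).round(4),"F",s["force"].round(1),"open",round(s["opening"],3),"q",s["joint_pos"].round(2))
    print("z tool yaw off (-slabx)",round(np.degrees(np.arctan2(*(np.array([-M[:2,2]@SY,-M[:2,2]@SX])))),2))
    if target is not None: print("shift",(M.T@(np.array(target)-p)).round(4))
E
python3 -c "
from h import *
tell(slab_w(-0.145,-0.115,0.02))"
```

```text
t 2.3 tcp [ 0.4023 -0.1815  0.2316] slab [-0.1438 -0.114 ] F [-0.4 -0.5  0.5] open 0.551 q [-0.42  0.12 -0.14  1.31 -0.    2.81]
z tool yaw off (-slabx) -0.06
shift [0.2116 0.0009 0.0013]
```

>>> step_arm:
  moves: [0.04, 0, 0, 0, 0.08, 0, 0, 0, 0.12, 0, 0, 0, 0.16, 0, 0, 0, 0.19, 0, 0, 0, 0.211, 0.001, 0.001, 0, 0.211, 0.001, 0.001, 0]

```text
time_s: 3.0
tcp_pos: [0.3976, -0.1827, 0.0177]
orientation: [-0.704, 0.03, 0.709, 0.032]
force: [-0.6, 0.3, 0.7]
opening: 0.546
```

```bash
python3 -c "
from h import *
p,d=camera('side');save(p,'s1.png')
tell()"
```

```text
t 3.05 tcp [ 0.399  -0.1834  0.0194] slab [-0.1469 -0.1161] F [-0.3  0.3  0.5] open 0.549 q [-0.43  0.35 -0.47  0.76  0.    2.8 ]
z tool yaw off (-slabx) -0.0
```

View pics/s1.png

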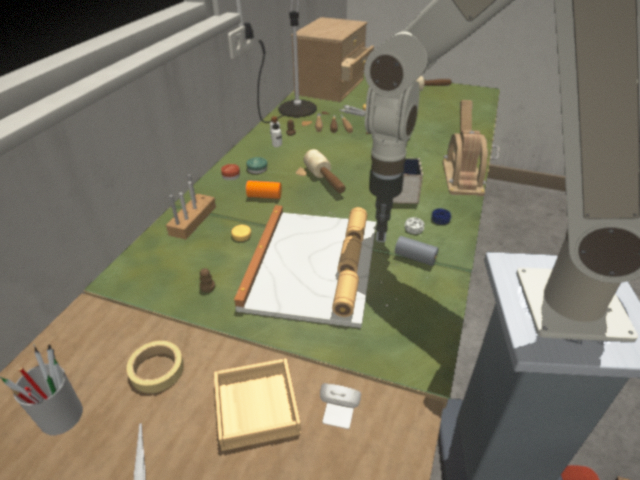

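>>> step_arm:
  moves: [0, 0, -0.01, 0, 0, 0, -0.02, 0, 0, 0, -0.03, 0, 0, 0, -0.04, 0, 0, 0, -0.05, 0, 0, 0, -0.06, 0, 0, 0, -0.07, 0, 0, 0, -0.08, 0, 0, 0, -0.09, 0, 0, 0, -0.1, 0]

```text
time_s: 4.05
tcp_pos: [0.499, -0.1923, 0.0201]
orientation: [-0.705, 0.031, 0.708, 0.031]
force: [-6.1, 0.6, 4.5]
opening: 0.551
```

```bash
python3 -c "
from h import *
tell()
p,d=camera('side');save(p[150:350,180:430].repeat(3,0).repeat(3,1),'s2.png')"
```

```text
t 4.05 tcp [ 0.499  -0.1923  0.0201] slab [-0.0465 -0.1163] F [-6.1  0.6  4.5] open 0.551 q [-0.37  0.5  -0.22  0.86 -0.    2.86]
z tool yaw off (-slabx) -0.01
```

View pics/s2.png

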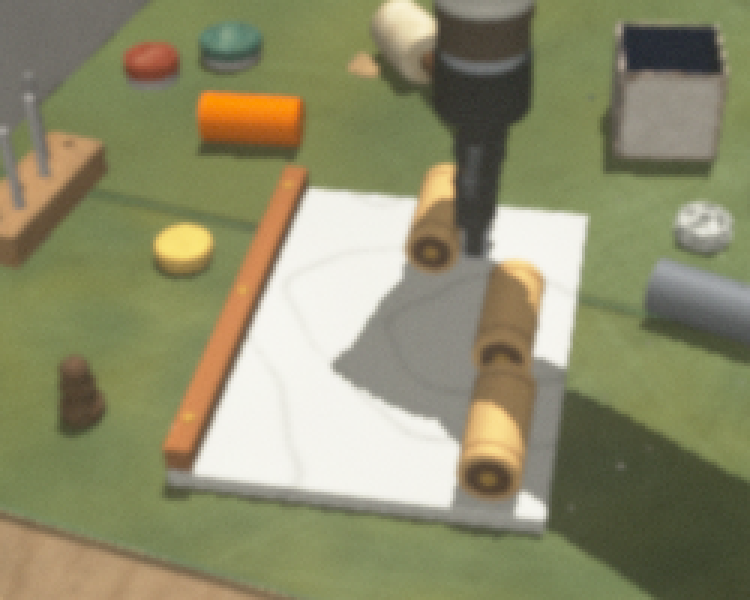

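>>> step_arm:
  moves: [0, 0, -0.01, 0, 0, 0, -0.02, 0, 0, 0, -0.03, 0, 0, 0, -0.04, 0, 0, 0, -0.05, 0]

```text
time_s: 4.6
tcp_pos: [0.5489, -0.1967, 0.0201]
orientation: [-0.705, 0.031, 0.707, 0.031]
force: [-5.1, 0.5, 3.6]
opening: 0.551
```

```bash
python3 -c "
from h import *
tell()
p,d=camera('side');save(p[150:350,180:430].repeat(3,0).repeat(3,1),'s3.png')"
```

```text
t 4.6 tcp [ 0.5489 -0.1967  0.0201] slab [ 0.0035 -0.1163] F [-5.1  0.5  3.6] open 0.551 q [-0.34  0.57 -0.08  0.92 -0.    2.89]
z tool yaw off (-slabx) -0.01
```

View pics/s3.png

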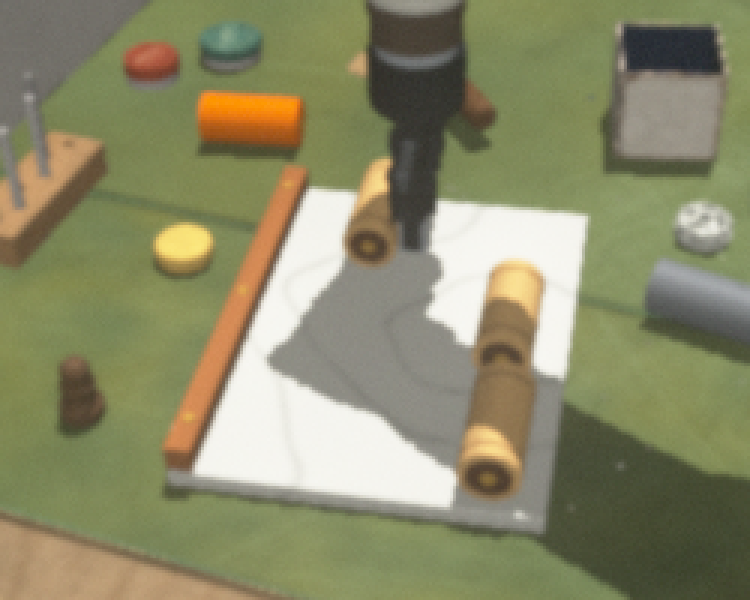

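>>> step_arm:
  moves: [0, 0, -0.01, 0, 0, 0, -0.02, 0, 0, 0, -0.03, 0, 0, 0, -0.038, 0, 0, 0, -0.044, 0]

```text
time_s: 5.15
tcp_pos: [0.5949, -0.2009, 0.0203]
orientation: [0.707, -0.031, -0.706, -0.031]
force: [0.2, 0.2, -0.3]
opening: 0.556
```

```bash
python3 -c "
from h import *
tell()
p,d=camera('side');save(p[150:350,180:430].repeat(3,0).repeat(3,1),'s4.png')"
```

```text
t 5.15 tcp [ 0.5949 -0.2009  0.0203] slab [ 0.0497 -0.1165] F [ 0.2  0.2 -0.3] open 0.556 q [-0.33  0.65  0.06  0.98  0.    2.9 ]
z tool yaw off (-slabx) 0.02
```

View pics/s4.png

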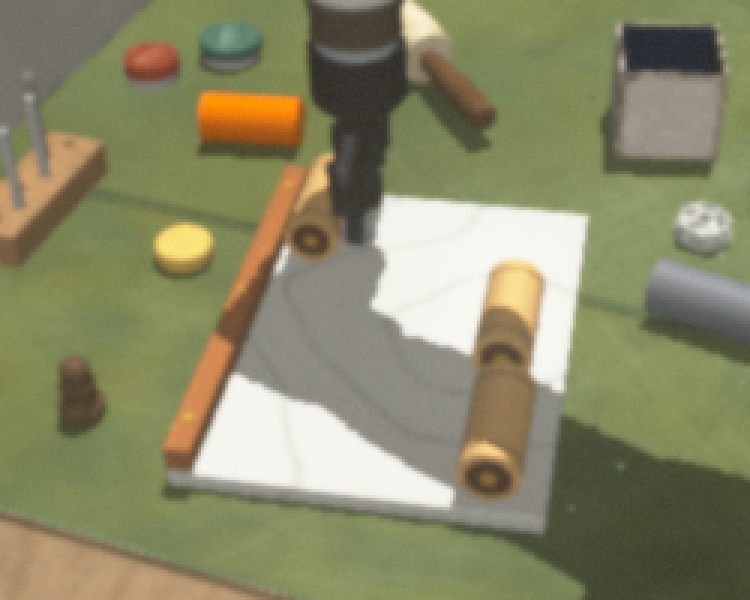

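>>> step_arm:
  moves: [0, 0, 0.04, 0, 0, 0, 0.08, 0, 0, 0, 0.1, 0]

```text
time_s: 5.5
tcp_pos: [0.4904, -0.1912, 0.0196]
orientation: [-0.705, 0.031, 0.708, 0.031]
force: [-0.1, 0.4, -0.8]
opening: 0.548
```

```bash
cat >> h.py <<'E'
def look(name,cam='side'):
    p,d=camera(cam); b=(150,350,180,430) if cam=='side' else (160,300,250,420)
    save(cv2.resize(p[b[0]:b[1],b[2]:b[3]],None,fx=3,fy=3),name)
    return p,d
def rollers(d):
    # top-down points on rollers over the slab, split per lane
    v,u=np.mgrid[160:300,250:420]; v=v.ravel();u=u.ravel();k=d[v,u]>0
    P=bp('top',u[k],v[k],d[v,u][k]); S=(P[:,:2]-C)@np.c_[SX,SY]
    for y0 in(-.115,0,.115):
        m=(abs(S[:,1]-y0)<.04)&(P[:,2]>.048)&(P[:,2]<.068)&(abs(S[:,0])<.12)
        if m.sum()>20:
            q=S[m];e=P[m,2]>.056; c=np.polyfit(q[:,1],q[:,0],1)
            print('lane',y0,'x',q[:,0].mean().round(4),'mid-range',((q[:,0].min()+q[:,0].max())/2).round(4),'top x',q[e,0].mean().round(4),'slope',c[0].round(3),'n',m.sum())
E
python3 -c "
from h import *
tell()
look('s5.png');p,d=look('t5.png','top');rollers(d)"
```

```text
t 5.5 tcp [ 0.4904 -0.1912  0.0196] slab [-0.0552 -0.116 ] F [-0.1  0.4 -0.8] open 0.548 q [-0.37  0.48 -0.24  0.85  0.    2.86]
z tool yaw off (-slabx) -0.02
lane -0.115 x 0.0858 mid-range 0.0863 top x 0.0862 slope -0.002 n 468
lane 0 x -0.0852 mid-range -0.0853 top x -0.0854 slope 0.004 n 469
lane 0.115 x -0.0908 mid-range -0.091 top x -0.0904 slope -0.007 n 464
```

View pics/s5.png

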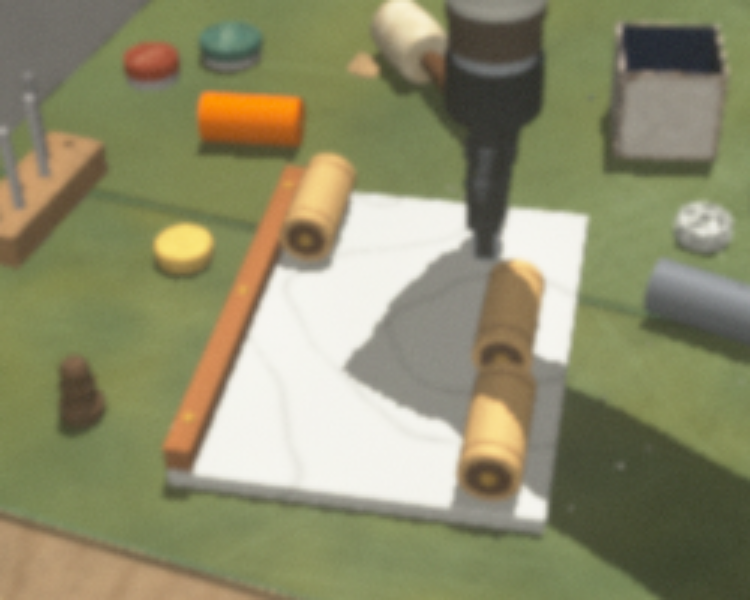

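View pics/t5.png

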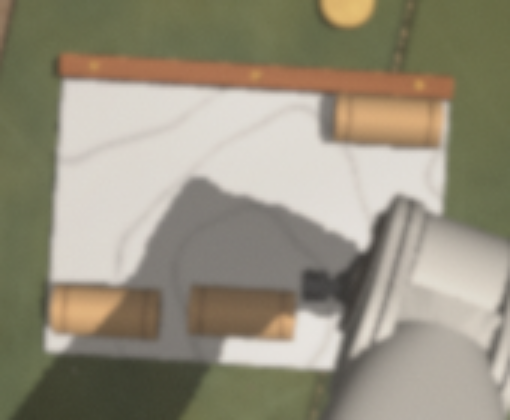

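>>> step_arm:
  moves: [-0.04, 0, 0, -0.14, -0.08, 0, 0, -0.28, -0.1, -0.01, 0.01, -0.42, -0.1, -0.03, 0.025, -0.56, -0.1, -0.05, 0.04, -0.7, -0.1, -0.07, 0.055, -0.84, -0.1, -0.09, 0.07, -0.98, -0.1, -0.11, 0.085, -1.12, -0.1, -0.116, 0.09, -1.26, -0.1, -0.116, 0.09, -1.4]

```text
time_s: 6.6
tcp_pos: [0.4155, -0.0676, 0.121]
orientation: [0.559, 0.433, -0.558, 0.434]
force: [0.3, 0.7, 0.8]
opening: 0.546
```

```bash
python3 -c "
from h import *
tell()
p,d=look('t6.png','top');rollers(d)"
```

```text
t 6.6 tcp [ 0.4155 -0.0676  0.121 ] slab [-0.1406  0.0006] F [0.3 0.7 0.8] open 0.546 q [-0.16  0.17 -0.39  1.01  0.    1.66]
z tool yaw off (-slabx) 80.67
lane -0.115 x 0.0857 mid-range 0.0865 top x 0.0869 slope 0.008 n 476
lane 0 x -0.0833 mid-range -0.0849 top x -0.0841 slope -0.028 n 365
lane 0.115 x -0.0909 mid-range -0.0915 top x -0.0912 slope 0.005 n 463
```

>>> step_arm:
  moves: [0, 0, 0, -0.145, 0, 0, 0, -0.29, 0, 0, 0, -0.435, 0, 0, 0, -0.58, 0, 0, 0, -0.725, 0, 0, 0, -0.87, 0, 0, 0, -1.015, 0, 0, 0, -1.16, 0.02, 0, 0, -1.3, 0.04, 0, 0, -1.44]

```text
time_s: 7.65
tcp_pos: [0.4172, -0.0691, 0.0809]
orientation: [0.136, 0.692, -0.135, 0.696]
force: [0.3, 0.1, -0.3]
opening: 0.548
```

>>> step_arm:
  moves: [0.02, 0, 0, -0.145, 0.04, 0, 0, -0.29, 0.06, 0, 0, -0.29, 0.06, 0, 0, -0.29]

```text
time_s: 8.05
tcp_pos: [0.4138, -0.0685, 0.0186]
orientation: [0.036, 0.707, -0.035, 0.705]
force: [-1.4, -0.3, 0.3]
opening: 0.553
```

```bash
python3 -c "
from h import *
tell(slab_w(-.145,0,.02))
p,d=look('t7.png','top');rollers(d)"
```

```text
t 8.05 tcp [ 0.4138 -0.0685  0.0186] slab [-0.1422 -0.0004] F [-1.4 -0.3  0.3] open 0.553 q [-0.16  0.32 -0.52  0.73  0.   -0.06]
z tool yaw off (-slabx) 179.22
shift [-0.0014  0.0004 -0.0028]
lane -0.115 x 0.086 mid-range 0.0862 top x 0.0865 slope -0.005 n 464
lane 0 x -0.0849 mid-range -0.0844 top x -0.0855 slope -0.001 n 466
lane 0.115 x -0.0909 mid-range -0.0907 top x -0.0906 slope -0.003 n 465
```

>>> step_arm:
  moves: [0, 0, 0.01, 0, 0, 0, 0.02, 0, 0, 0, 0.03, 0, 0, 0, 0.04, 0]

```text
time_s: 8.5
tcp_pos: [0.454, -0.0726, 0.0209]
orientation: [0.035, 0.707, -0.035, 0.706]
force: [-4.0, 0.2, 3.9]
opening: 0.548
```

>>> step_arm:
  moves: [0, 0, 0.01, 0, 0, 0, 0.02, 0]

```text
time_s: 8.7
tcp_pos: [0.4763, -0.0749, 0.0208]
orientation: [0.035, 0.705, -0.035, 0.707]
force: [-0.4, 0.7, -1.0]
opening: 0.55
```

>>> step_arm:
  moves: [0, 0, 0.01, 0, 0, 0, 0.02, 0]

```text
time_s: 8.9
tcp_pos: [0.4952, -0.0767, 0.0204]
orientation: [0.035, 0.706, -0.035, 0.706]
force: [0.5, 0.2, -0.1]
opening: 0.551
```

>>> step_arm:
  moves: [0, 0, 0.01, 0, 0, 0, 0.02, 0]

```text
time_s: 9.1
tcp_pos: [0.5148, -0.0787, 0.0203]
orientation: [0.035, 0.706, -0.035, 0.706]
force: [1.0, -0.4, -0.1]
opening: 0.549
```

>>> step_arm:
  moves: [0, 0, 0.01, 0, 0, 0, 0.02, 0]

```text
time_s: 9.3
tcp_pos: [0.5344, -0.0806, 0.0202]
orientation: [0.035, 0.706, -0.035, 0.706]
force: [-0.1, 0.0, -0.6]
opening: 0.55
```

>>> step_arm:
  moves: [0, 0, 0.01, 0, 0, 0, 0.02, 0]

```text
time_s: 9.5
tcp_pos: [0.5545, -0.0826, 0.0203]
orientation: [0.035, 0.706, -0.035, 0.706]
force: [-3.6, 0.5, 2.4]
opening: 0.55
```

```bash
python3 -c "
from h import *
tell()
look('s8.png');p,d=look('t8.png','top');rollers(d)"
```

```text
t 9.5 tcp [ 0.5545 -0.0826  0.0203] slab [-0.0008 -0.0022] F [-3.6  0.5  2.4] open 0.55 q [-0.15  0.53 -0.15  0.89 -0.   -0.05]
z tool yaw off (-slabx) 179.34
lane -0.115 x 0.0855 mid-range 0.0865 top x 0.0871 slope 0.005 n 471
lane 0.115 x -0.0904 mid-range -0.091 top x -0.0908 slope -0.034 n 377
```

View pics/s8.png

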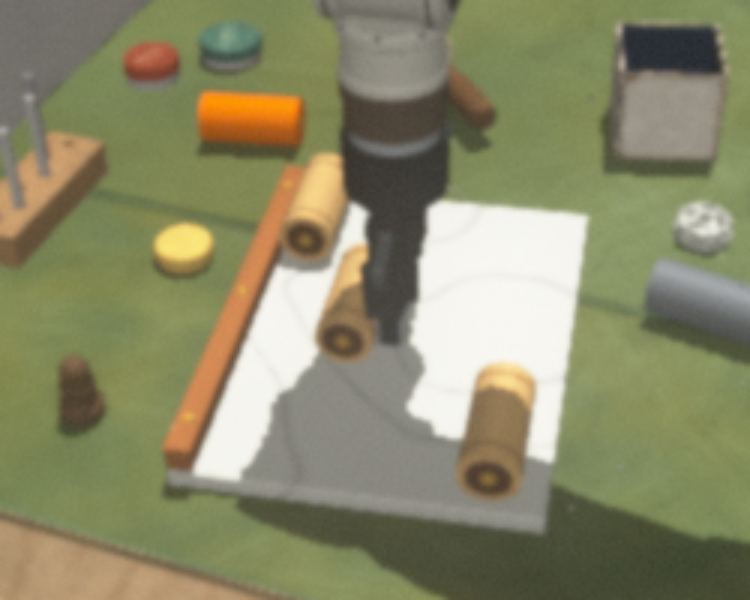

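>>> step_arm:
  moves: [0, 0, 0.01, 0, 0, 0, 0.02, 0]

```text
time_s: 9.8
tcp_pos: [0.574, -0.0845, 0.0203]
orientation: [0.035, 0.706, -0.035, 0.706]
force: [0.4, 0.0, 0.1]
opening: 0.552
```

>>> step_arm:
  moves: [0, 0, 0.01, 0, 0, 0, 0.02, 0]

```text
time_s: 10.0
tcp_pos: [0.5941, -0.0865, 0.0204]
orientation: [0.035, 0.706, -0.035, 0.706]
force: [-0.4, 0.1, -0.6]
opening: 0.546
```

>>> step_arm:
  moves: [0, 0, 0.008, 0, 0, 0, 0.013, 0, 0, 0, 0.013, 0]

```text
time_s: 10.3
tcp_pos: [0.6073, -0.0878, 0.0202]
orientation: [0.035, 0.706, -0.035, 0.707]
force: [-0.0, 0.8, 0.3]
opening: 0.552
```

```bash
python3 -c "
from h import *
tell()
look('s9.png')"
```

```text
t 10.3 tcp [ 0.6073 -0.0878  0.0202] slab [ 0.0522 -0.0028] F [-0.   0.8  0.3] open 0.552 q [-0.14  0.62  0.01  0.96  0.   -0.04]
z tool yaw off (-slabx) 179.34
```

View pics/s9.png

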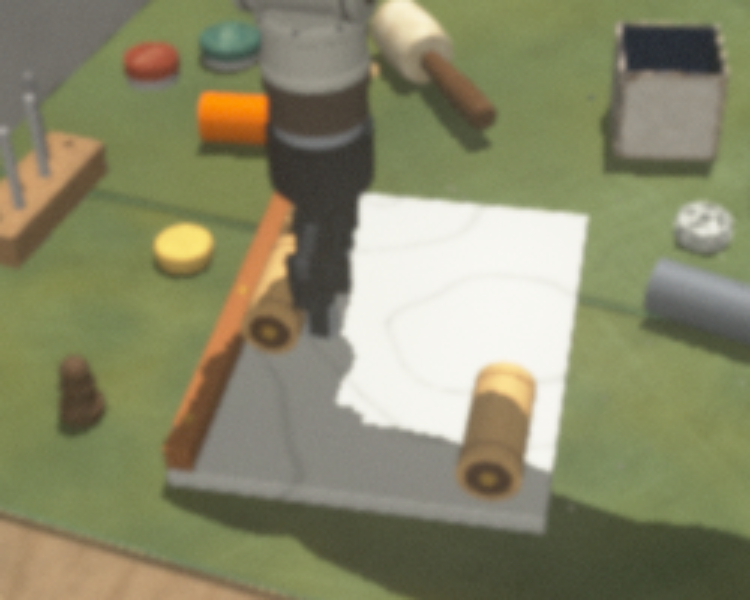

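>>> step_arm:
  moves: [0, 0, -0.04, 0, 0, 0, -0.08, 0, -0.02, 0, -0.12, 0]

```text
time_s: 10.65
tcp_pos: [0.4826, -0.0753, 0.038]
orientation: [0.035, 0.709, -0.035, 0.704]
force: [-0.4, -0.1, 1.3]
opening: 0.548
```

```bash
python3 -c "
from h import *
tell()
p,d=look('t10.png','top');rollers(d)
tell(slab_w(-.15,.115,.12))"
```

```text
t 10.65 tcp [ 0.4826 -0.0753  0.038 ] slab [-0.0731 -0.0012] F [-0.4 -0.1  1.3] open 0.548 q [-0.15  0.4  -0.32  0.86 -0.   -0.06]
z tool yaw off (-slabx) 179.34
lane -0.115 x 0.0861 mid-range 0.0864 top x 0.0865 slope -0.004 n 462
lane 0 x 0.0856 mid-range 0.087 top x 0.0865 slope 0.009 n 454
lane 0.115 x -0.0907 mid-range -0.0907 top x -0.0907 slope -0.008 n 449
t 10.7 tcp [ 0.476  -0.0746  0.0406] slab [-0.0797 -0.001 ] F [-8.6  0.5  1.6] open 0.551 q [-0.16  0.39 -0.33  0.86 -0.   -0.06]
z tool yaw off (-slabx) 179.32
shift [-0.0785  0.1152 -0.0726]
```

>>> step_arm:
  moves: [-0.04, 0, -0.02, 0, -0.08, 0.02, -0.04, 0, -0.08, 0.06, -0.07, 0, -0.08, 0.1, -0.082, 0, -0.08, 0.116, -0.082, 0, -0.04, 0.116, -0.082, 0, 0, 0.116, -0.082, 0, 0.02, 0.116, -0.082, 0, 0.02, 0.116, -0.082, 0]

```text
time_s: 11.6
tcp_pos: [0.4137, 0.0474, 0.018]
orientation: [0.034, 0.709, -0.035, 0.704]
force: [-0.2, -0.4, 0.9]
opening: 0.552
```

```bash
python3 -c "
from h import *
tell(slab_w(-.15,.117,.02))
p,d=look('t11.png','top');rollers(d)"
```

```text
t 11.6 tcp [0.4137 0.0474 0.018 ] slab [-0.1524  0.1151] F [-0.2 -0.4  0.9] open 0.552 q [ 0.11  0.31 -0.53  0.73  0.    0.21]
z tool yaw off (-slabx) 179.36
shift [-0.002   0.002   0.0024]
lane -0.115 x 0.0859 mid-range 0.0859 top x 0.0866 slope -0.005 n 464
lane 0 x 0.0858 mid-range 0.0861 top x 0.0863 slope 0.012 n 459
lane 0.115 x -0.0913 mid-range -0.0911 top x -0.0918 slope 0.001 n 465
```

>>> step_arm:
  moves: [0, 0, 0.01, 0, 0, 0, 0.02, 0, 0, 0, 0.03, 0, 0, 0, 0.04, 0]

```text
time_s: 12.05
tcp_pos: [0.4586, 0.0436, 0.0212]
orientation: [0.035, 0.705, -0.035, 0.707]
force: [-0.0, -0.1, 0.4]
opening: 0.551
```

>>> step_arm:
  moves: [0, 0, 0.01, 0, 0, 0, 0.02, 0]

```text
time_s: 12.25
tcp_pos: [0.4777, 0.0415, 0.0205]
orientation: [0.035, 0.706, -0.035, 0.706]
force: [-0.6, 0.1, 0.1]
opening: 0.55
```

>>> step_arm:
  moves: [0, 0, 0.01, 0, 0, 0, 0.02, 0]

```text
time_s: 12.45
tcp_pos: [0.4972, 0.0396, 0.0202]
orientation: [0.035, 0.706, -0.035, 0.706]
force: [0.4, 0.3, 0.3]
opening: 0.549
```

>>> step_arm:
  moves: [0, 0, 0.01, 0, 0, 0, 0.02, 0]

```text
time_s: 12.65
tcp_pos: [0.5171, 0.0377, 0.0202]
orientation: [0.035, 0.706, -0.035, 0.706]
force: [-1.7, -0.2, 1.2]
opening: 0.554
```

>>> step_arm:
  moves: [0, 0, 0.01, 0, 0, 0, 0.02, 0]

```text
time_s: 12.85
tcp_pos: [0.537, 0.0357, 0.0202]
orientation: [0.035, 0.706, -0.035, 0.706]
force: [-0.2, -0.2, 0.6]
opening: 0.552
```

>>> step_arm:
  moves: [0, 0, 0.01, 0, 0, 0, 0.02, 0]

```text
time_s: 13.05
tcp_pos: [0.5569, 0.0337, 0.0203]
orientation: [0.035, 0.706, -0.035, 0.706]
force: [-0.7, 0.3, 0.7]
opening: 0.55
```

>>> step_arm:
  moves: [0, 0, 0.01, 0, 0, 0, 0.02, 0]

```text
time_s: 13.25
tcp_pos: [0.5769, 0.0318, 0.0203]
orientation: [0.035, 0.706, -0.035, 0.706]
force: [-0.1, -0.9, -0.1]
opening: 0.549
```

```bash
python3 -c "
from h import *
tell()
look('s12.png')"
```

```text
t 13.25 tcp [0.5769 0.0318 0.0203] slab [0.0115 0.1137] F [-0.1 -0.9 -0.1] open 0.549 q [ 0.05  0.56 -0.1   0.91  0.    0.15]
z tool yaw off (-slabx) 179.34
```

View pics/s12.png

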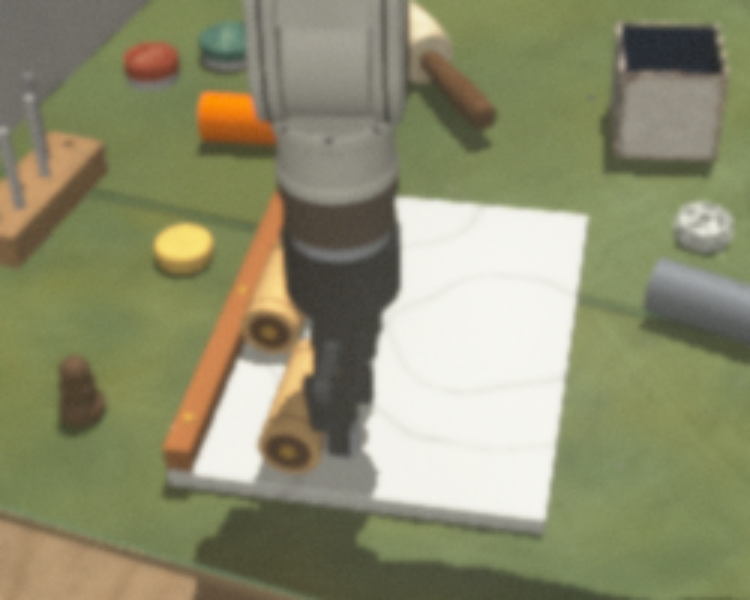

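>>> step_arm:
  moves: [0, 0, 0.01, 0, 0, 0, 0.02, 0, 0, 0, 0.03, 0, 0, 0, 0.038, 0, 0, 0, 0.042, 0, 0, 0, 0.042, 0]

```text
time_s: 13.9
tcp_pos: [0.6184, 0.0276, 0.0202]
orientation: [0.035, 0.706, -0.035, 0.706]
force: [-0.4, -0.3, 0.0]
opening: 0.548
```

>>> step_arm:
  moves: [0, 0, -0.03, 0, 0, 0, -0.07, 0, 0, 0, -0.09, 0]

```text
time_s: 14.2
tcp_pos: [0.5238, 0.0366, 0.0195]
orientation: [0.035, 0.708, -0.035, 0.705]
force: [-0.0, -0.3, 0.5]
opening: 0.549
```

```bash
python3 -c "
from h import *
tell()
look('s13.png');p,d=look('t13.png','top');rollers(d)"
```

```text
t 14.2 tcp [0.5238 0.0366 0.0195] slab [-0.0418  0.1139] F [-0.  -0.3  0.5] open 0.549 q [ 0.07  0.48 -0.24  0.85  0.    0.17]
z tool yaw off (-slabx) 179.35
lane -0.115 x 0.086 mid-range 0.0866 top x 0.0864 slope 0.008 n 466
lane 0 x 0.0858 mid-range 0.0856 top x 0.0869 slope 0.007 n 462
lane 0.115 x 0.0864 mid-range 0.0869 top x 0.0867 slope 0.012 n 470
```

View pics/s13.png

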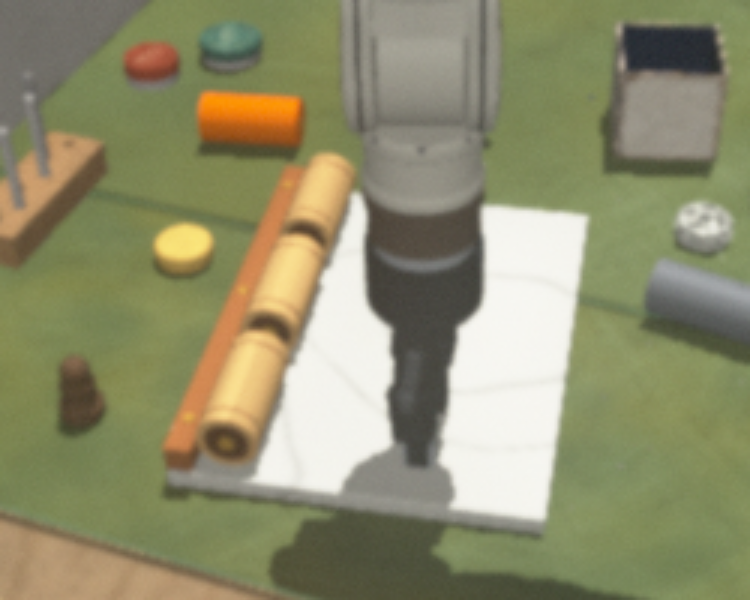

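>>> step_arm:
  moves: [-0.04, 0, 0, 0.145, -0.08, 0, 0, 0.29, -0.1, -0.02, 0.01, 0.435, -0.1, -0.05, 0.03, 0.58, -0.1, -0.08, 0.05, 0.725, -0.1, -0.11, 0.07, 0.87, -0.1, -0.14, 0.09, 1.015, -0.1, -0.17, 0.11, 1.16, -0.1, -0.2, 0.12, 1.305, -0.1, -0.225, 0.126, 1.45]
  gripper: 0.2

```text
time_s: 15.3
tcp_pos: [0.6331, -0.2022, 0.1203]
orientation: [0.496, 0.503, -0.496, 0.504]
force: [0.2, 0.3, 0.4]
opening: 0.8
```

```bash
python3 -c "
from h import *
p,d=look('t14.png','top');rollers(d)
tell(slab_w(.087,-.115,.036))"
```

```text
lane -0.115 x 0.0878 mid-range 0.0869 top x 0.0882 slope -0.485 n 76
lane 0 x 0.0861 mid-range 0.0869 top x 0.0867 slope 0.014 n 464
lane 0.115 x 0.0862 mid-range 0.0871 top x 0.0871 slope -0.003 n 466
t 15.35 tcp [ 0.633  -0.2064  0.1202] slab [ 0.0882 -0.1186] F [ 1.  -2.2  0.4] open 0.799 q [-0.31  0.63  0.31  1.25 -0.    1.25]
z tool yaw off (-slabx) 95.41
shift [ 0.0841 -0.0011 -0.0041]
```

View pics/t14.png

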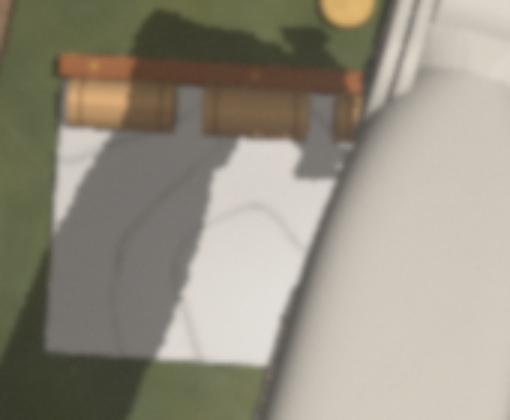

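>>> step_arm:
  moves: [0.03, -0.001, -0.003, 0.05, 0.06, -0.001, -0.003, 0.094, 0.075, -0.001, -0.003, 0.094, 0.084, -0.001, -0.003, 0.094, 0.084, -0.001, -0.003, 0.094]

```text
time_s: 15.85
tcp_pos: [0.63, -0.1966, 0.0349]
orientation: [-0.517, -0.482, 0.518, -0.481]
force: [-0.1, -0.0, -0.3]
opening: 0.802
```

```bash
python3 -c "
from h import *
tell(slab_w(.087,-.115,.036))
look('s15.png')"
```

```text
t 15.85 tcp [ 0.63   -0.1966  0.0349] slab [ 0.0844 -0.1092] F [-0.1 -0.  -0.3] open 0.802 q [-0.3   0.69  0.19  1.07  0.    1.34]
z tool yaw off (-slabx) 90.9
shift [-0.0011  0.0026  0.0058]
```

View pics/s15.png

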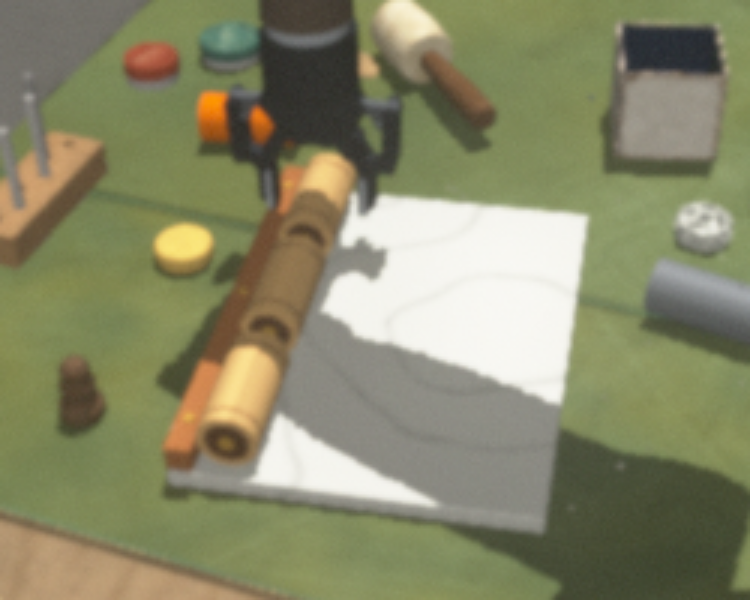

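>>> step_arm:
  moves: [-0.001, 0.003, 0.006, 0, -0.001, 0.003, 0.006, 0]

```text
time_s: 16.1
tcp_pos: [0.6347, -0.2043, 0.0392]
orientation: [0.518, 0.48, -0.517, 0.483]
force: [0.9, 0.2, 0.9]
opening: 0.799
```

>>> step_arm:
  moves: [0, 0, 0, 0, 0, 0, 0, 0, 0, 0, 0, 0, 0, 0, 0, 0, 0, 0, 0, 0]
  gripper: 1.0

```text
time_s: 16.6
tcp_pos: [0.6326, -0.2032, 0.0388]
orientation: [-0.518, -0.481, 0.518, -0.482]
force: [-2.8, -0.6, 5.8]
opening: 0.457
```

```bash
python3 -c "
from h import *
tell()"
```

```text
t 16.6 tcp [ 0.6326 -0.2032  0.0388] slab [ 0.0875 -0.1155] F [-2.8 -0.6  5.8] open 0.457 q [-0.31  0.69  0.2   1.08 -0.    1.33]
z tool yaw off (-slabx) 90.86
```

>>> step_arm:
  moves: [0, 0, 0, 0, 0, 0, 0, 0, 0, 0, 0, 0, 0.003, 0, 0, 0, 0.006, 0, 0, 0, 0.006, 0, 0, 0]
  gripper: 0.25

```text
time_s: 17.2
tcp_pos: [0.633, -0.203, 0.0311]
orientation: [0.518, 0.482, -0.518, 0.482]
force: [0.8, -0.9, 0.1]
opening: 0.753
```

>>> step_arm:
  moves: [0, 0, 0, 0, 0, 0, 0, 0, 0, 0, 0, 0, 0, 0, 0, 0, 0, 0, 0, 0]
  gripper: 1.0

```text
time_s: 17.7
tcp_pos: [0.6324, -0.2033, 0.0354]
orientation: [-0.518, -0.481, 0.518, -0.482]
force: [-8.8, 1.0, 19.9]
opening: 0.477
```

```bash
python3 -c "
from h import *
tell()
look('s16.png')"
```

```text
t 17.7 tcp [ 0.6324 -0.2033  0.0354] slab [ 0.0873 -0.1156] F [-8.8  1.  19.9] open 0.477 q [-0.31  0.69  0.2   1.07 -0.    1.33]
z tool yaw off (-slabx) 90.86
```

View pics/s16.png

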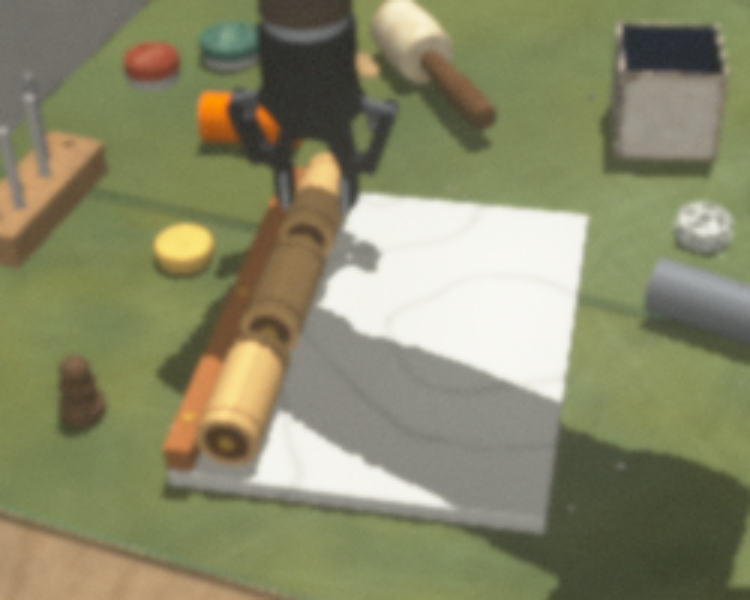

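>>> step_arm:
  moves: [-0.004, 0, 0, 0, -0.008, 0, 0, 0, -0.012, 0, 0, 0, -0.016, 0, 0, 0, -0.02, 0, 0, 0, -0.02, 0, 0, 0, -0.02, 0, 0, 0, -0.02, 0, 0, 0]

```text
time_s: 18.55
tcp_pos: [0.6328, -0.2029, 0.051]
orientation: [-0.518, -0.482, 0.518, -0.482]
force: [0.6, 0.1, -3.1]
opening: 0.477
```

```bash
python3 -c "
from h import *
tell()
look('s17.png');tell()"
```

```text
t 18.55 tcp [ 0.6328 -0.2029  0.051 ] slab [ 0.0876 -0.1152] F [ 0.6  0.1 -3.1] open 0.477 q [-0.31  0.68  0.22  1.11  0.    1.33]
z tool yaw off (-slabx) 90.88
t 18.6 tcp [ 0.6328 -0.2029  0.051 ] slab [ 0.0876 -0.1152] F [-0.3  0.5 -3.2] open 0.472 q [-0.31  0.68  0.22  1.11  0.    1.33]
z tool yaw off (-slabx) 90.88
```

View pics/s17.png

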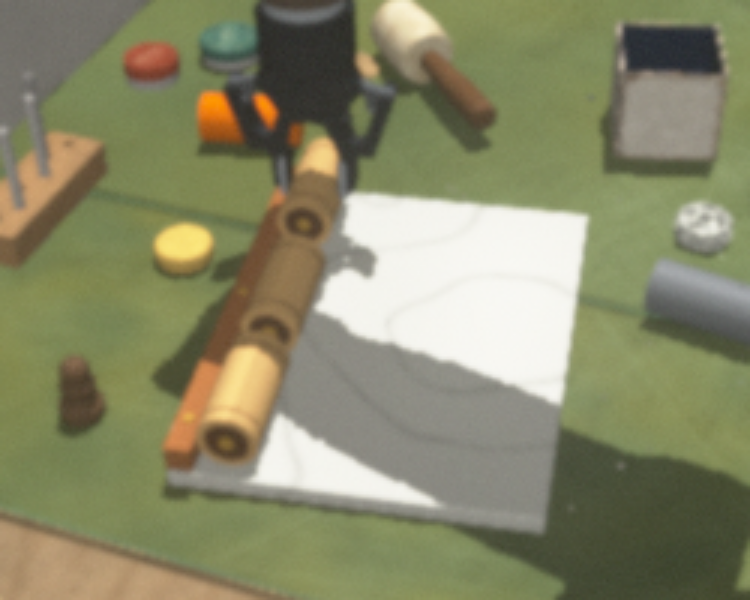

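>>> step_arm:
  moves: [0, 0, 0, 0]

```text
time_s: 18.7
tcp_pos: [0.6328, -0.2029, 0.0511]
orientation: [-0.518, -0.482, 0.518, -0.482]
force: [0.9, 0.1, -2.8]
opening: 0.475
```

>>> step_arm:
  moves: [0, 0, 0, 0]

```text
time_s: 18.8
tcp_pos: [0.6328, -0.2029, 0.0511]
orientation: [-0.518, -0.482, 0.518, -0.482]
force: [0.2, 0.1, -2.9]
opening: 0.476
```

>>> step_arm:
  moves: [0, 0, 0, 0]

```text
time_s: 18.9
tcp_pos: [0.6329, -0.203, 0.0512]
orientation: [-0.518, -0.482, 0.518, -0.482]
force: [-0.5, -0.1, -4.1]
opening: 0.477
```

>>> step_arm:
  moves: [0, 0, 0, 0]

```text
time_s: 19.0
tcp_pos: [0.6329, -0.203, 0.0513]
orientation: [0.518, 0.482, -0.518, 0.482]
force: [0.6, -0.6, -2.9]
opening: 0.474
```

>>> step_arm:
  moves: [0, 0, 0, 0]

```text
time_s: 19.1
tcp_pos: [0.633, -0.203, 0.0513]
orientation: [0.518, 0.482, -0.518, 0.482]
force: [-1.0, -0.4, -3.9]
opening: 0.476
```

>>> step_arm:
  moves: [0, 0, 0, 0]

```text
time_s: 19.2
tcp_pos: [0.633, -0.203, 0.0513]
orientation: [0.518, 0.482, -0.518, 0.482]
force: [-0.0, -0.1, -3.0]
opening: 0.478
```

Six readings average −3.25 N, which matches the 0.33 kg roller. None rocked at the rail. I think the right one slid under the push, which lost its phase. I'll set it down clear of the rail so I can watch it rock and then regrip lower.

```bash
python3 -c "
from h import *
tell(slab_w(.045,-.115,.0355))"
```

```text
t 19.2 tcp [ 0.633  -0.203   0.0513] slab [ 0.0878 -0.1153] F [-0.  -0.1 -3. ] open 0.478 q [-0.31  0.68  0.22  1.11  0.    1.33]
z tool yaw off (-slabx) 90.87
shift [ 0.0158 -0.0428 -0.001 ]
```

>>> step_arm:
  moves: [0, -0.01, 0, 0, 0, -0.025, 0, 0, 0, -0.04, 0, 0, 0, -0.043, -0.001, 0, 0.006, -0.043, -0.001, 0, 0.011, -0.043, -0.001, 0, 0.014, -0.043, -0.001, 0, 0.0155, -0.043, -0.001, 0, 0.0155, -0.043, -0.001, 0]

```text
time_s: 20.1
tcp_pos: [0.5904, -0.1989, 0.0356]
orientation: [-0.518, -0.482, 0.518, -0.482]
force: [1.4, -0.5, -3.5]
opening: 0.474
```

```bash
python3 -c "
from h import *
tell()
look('s18.png')"
```

```text
t 20.1 tcp [ 0.5904 -0.1989  0.0356] slab [ 0.0451 -0.1149] F [ 1.4 -0.5 -3.5] open 0.474 q [-0.32  0.62  0.06  1.01 -0.    1.32]
z tool yaw off (-slabx) 90.89
```

View pics/s18.png

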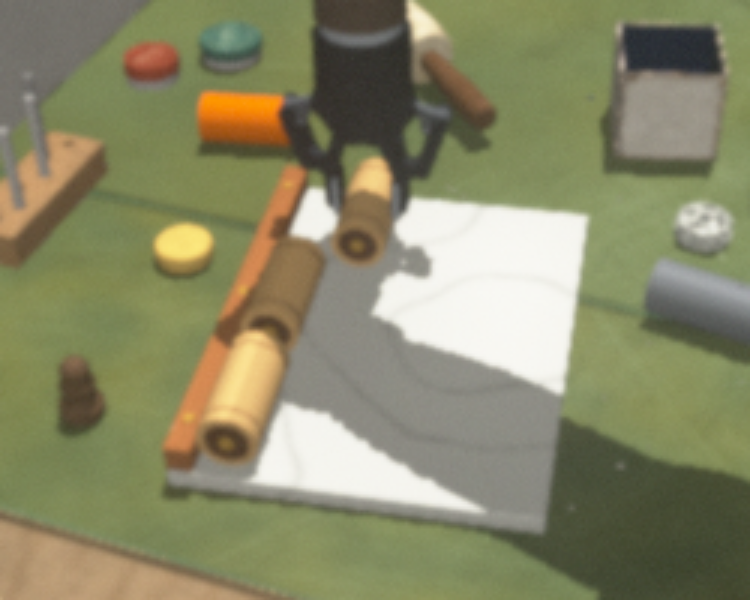

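>>> step_arm:
  moves: [0.0015, 0, 0, 0, 0.0015, 0, 0, 0]

```text
time_s: 20.35
tcp_pos: [0.5905, -0.1989, 0.0353]
orientation: [0.518, 0.481, -0.517, 0.482]
force: [-1.7, 0.6, 3.2]
opening: 0.476
```

>>> step_arm:
  moves: [0.0015, 0, 0, 0, 0.0015, 0, 0, 0]

```text
time_s: 20.55
tcp_pos: [0.5906, -0.199, 0.0352]
orientation: [0.518, 0.481, -0.517, 0.482]
force: [-4.1, 1.9, 10.3]
opening: 0.476
```

Touching the slab now. I open and rise straight up, then look.

>>> step_arm:
  moves: [-0.002, 0, 0, 0, -0.002, 0, 0, 0, -0.012, 0, 0, 0, -0.035, 0, 0, 0, -0.06, 0, 0, 0]
  gripper: 0.15

```text
time_s: 21.05
tcp_pos: [0.5896, -0.1987, 0.0929]
orientation: [-0.517, -0.482, 0.518, -0.481]
force: [0.4, -0.1, 1.2]
opening: 0.851
```

```bash
python3 -c "
from h import *
tell()
look('s19.png')"
```

```text
t 21.05 tcp [ 0.5896 -0.1987  0.0929] slab [ 0.0443 -0.1148] F [ 0.4 -0.1  1.2] open 0.851 q [-0.33  0.57  0.13  1.13 -0.    1.32]
z tool yaw off (-slabx) 90.87
```

>>> step_arm:
  moves: [0, 0, 0, 0, 0, 0, 0, 0, 0, 0, 0, 0, 0, 0, 0, 0]

```text
time_s: 21.5
tcp_pos: [0.5893, -0.1986, 0.0915]
orientation: [-0.517, -0.482, 0.518, -0.481]
force: [0.5, 0.5, -0.3]
opening: 0.853
```

```bash
python3 -c "
from h import *
look('s20.png')"
python3 -c "
import cv2,numpy as np
a=cv2.imread('pics/s18.png')[100:350,200:500];b=cv2.imread('pics/s19.png')[100:350,200:500];c=cv2.imread('pics/s20.png')[100:350,200:500]
cv2.imwrite('pics/m20.png',cv2.resize(np.hstack([a,b,c]),(800,222)))"
```

```text
(no output)
```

View pics/m20.png

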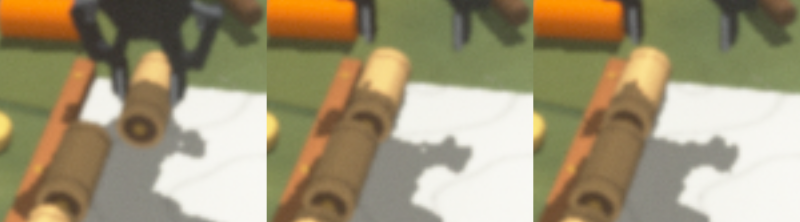

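>>> step_arm:
  moves: [0, 0, 0, 0, 0, 0, 0, 0, 0, 0, 0, 0, 0, 0, 0, 0, 0, 0, 0, 0, 0, 0, 0, 0, 0, 0, 0, 0, 0, 0, 0, 0]

```text
time_s: 22.35
tcp_pos: [0.5901, -0.1989, 0.0928]
orientation: [-0.518, -0.482, 0.518, -0.482]
force: [-0.7, 0.7, 0.2]
opening: 0.849
```

```bash
python3 -c "
from h import *
p,d=look('s21.png')
vs,us=np.nonzero(d>0);P=bp('side',us,vs,d[vs,us]);S=(P[:,:2]-C)@np.c_[SX,SY]
for y0 in(-.115,0,.115):
  m=(abs(S[:,1]-y0)<.04)&(P[:,2]>.048)&(P[:,2]<.065)&(abs(S[:,0]-.05)<.08); print(y0,m.sum(),S[m,0].mean().round(4) if m.sum() else '',np.percentile(S[m,0],[5,95]).round(4))
look('t21.png','top')
"
```

```text
-0.115 298 0.0846 [0.0695 0.1029]
0 397 0.0847 [0.0699 0.1027]
0.115 507 0.0851 [0.0701 0.1034]
```

View pics/s21.png

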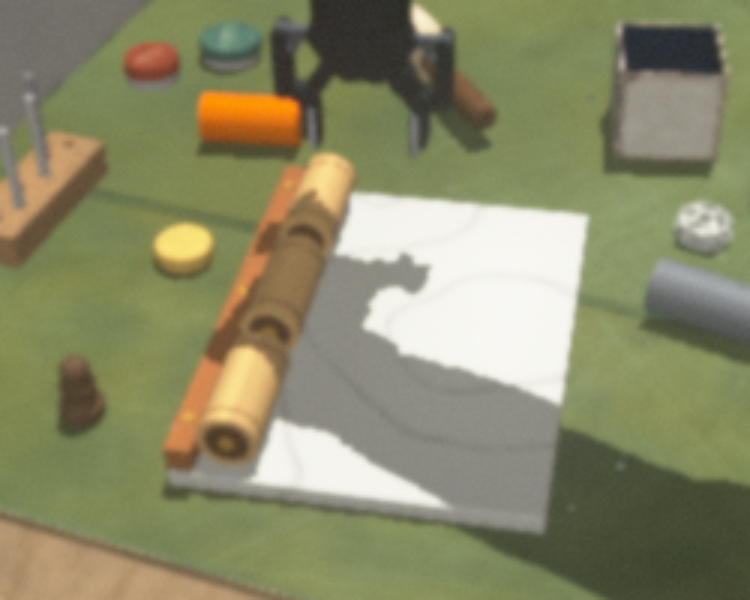

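```bash
python3 -c "
from h import *
tell(slab_w(.0875,-.115,.034))"
```

```text
t 22.45 tcp [ 0.5901 -0.1989  0.0928] slab [ 0.0448 -0.115 ] F [ 0.3  0.1 -0.2] open 0.845 q [-0.33  0.57  0.13  1.13  0.    1.32]
z tool yaw off (-slabx) 90.87
shift [0.0588 0.0427 0.0007]
```

>>> step_arm:
  moves: [0, 0.02, 0, 0, 0, 0.04, 0, 0, 0.01, 0.043, 0.001, 0, 0.035, 0.043, 0.001, 0, 0.052, 0.043, 0.001, 0, 0.059, 0.043, 0.001, 0, 0.059, 0.043, 0.001, 0]
  gripper: 0.2

```text
time_s: 23.15
tcp_pos: [0.6314, -0.2027, 0.0322]
orientation: [-0.517, -0.483, 0.518, -0.481]
force: [-0.0, 0.9, -0.3]
opening: 0.802
```

>>> step_arm:
  moves: [0, 0, 0, 0, 0, 0, 0, 0, 0, 0, 0, 0, 0, 0, 0, 0, 0, 0, 0, 0]
  gripper: 1.0

```text
time_s: 23.65
tcp_pos: [0.6326, -0.2032, 0.0357]
orientation: [-0.518, -0.481, 0.518, -0.482]
force: [-3.7, 1.5, 5.5]
opening: 0.477
```

>>> step_arm:
  moves: [-0.004, 0, 0, 0, -0.008, 0, 0, 0, -0.012, 0, 0, 0, -0.012, -0.01, 0, 0, -0.012, -0.025, 0, 0, -0.012, -0.04, 0, 0, -0.012, -0.05, 0, 0, -0.012, -0.05, 0, 0]

```text
time_s: 24.45
tcp_pos: [0.5817, -0.1992, 0.0458]
orientation: [-0.517, -0.482, 0.518, -0.481]
force: [0.4, -0.4, -3.4]
opening: 0.472
```

```bash
python3 -c "
from h import *
tell()
look('s22.png')"
```

```text
t 24.45 tcp [ 0.5817 -0.1992  0.0458] slab [ 0.0364 -0.116 ] F [ 0.4 -0.4 -3.4] open 0.472 q [-0.33  0.6   0.05  1.02 -0.    1.31]
z tool yaw off (-slabx) 90.85
```

View pics/s22.png

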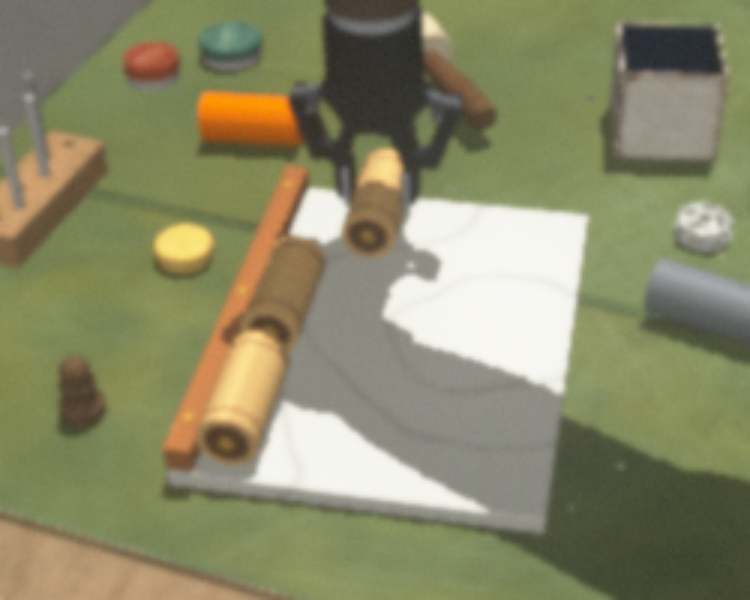

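>>> step_arm:
  moves: [0.005, 0, 0, 0, 0.009, 0, 0, 0, 0.0105, 0, 0, 0, 0.0105, 0, 0, 0]

```text
time_s: 24.9
tcp_pos: [0.5838, -0.1994, 0.0358]
orientation: [0.518, 0.481, -0.517, 0.482]
force: [-0.2, 0.4, 1.2]
opening: 0.469
```

>>> step_arm:
  moves: [0, 0, 0, 0, 0.001, 0, 0, 0, 0.006, 0, 0, 0, 0.012, 0, 0, 0, 0.014, 0, 0, 0]
  gripper: 0.4

```text
time_s: 25.4
tcp_pos: [0.5833, -0.1994, 0.0207]
orientation: [0.518, 0.482, -0.518, 0.482]
force: [1.3, -0.5, 0.3]
opening: 0.601
```

>>> step_arm:
  moves: [0, 0, 0, 0, 0, 0, 0, 0, 0, 0, 0, 0, 0, 0, 0, 0]
  gripper: 1.0

```text
time_s: 25.8
tcp_pos: [0.5835, -0.1995, 0.0216]
orientation: [0.518, 0.481, -0.517, 0.482]
force: [2.9, 0.4, 1.5]
opening: 0.483
```

```bash
python3 -c "
from h import *
tell()
look('s23.png')"
```

```text
t 25.8 tcp [ 0.5835 -0.1995  0.0216] slab [ 0.0383 -0.1161] F [2.9 0.4 1.5] open 0.483 q [-0.33  0.63  0.03  0.97  0.    1.31]
z tool yaw off (-slabx) 90.88
```

View pics/s23.png

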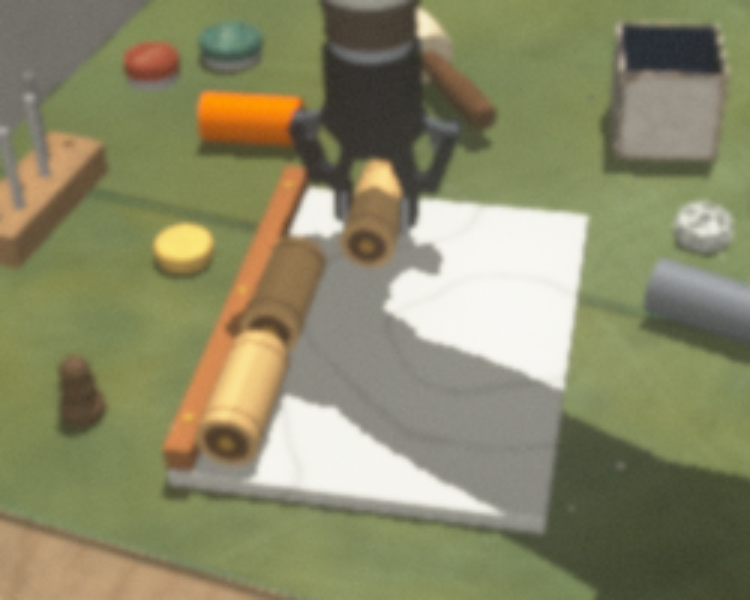

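>>> step_arm:
  moves: [-0.01, 0, 0, 0, -0.03, 0, 0, 0, -0.055, 0, 0, 0, -0.08, 0, 0, 0, -0.105, 0, 0, 0, -0.12, 0, 0, 0, -0.12, 0, 0, 0]

```text
time_s: 26.55
tcp_pos: [0.5831, -0.1997, 0.1435]
orientation: [0.518, 0.481, -0.518, 0.482]
force: [0.1, -0.2, -3.1]
opening: 0.493
```

```bash
python3 -c "
from h import *
tell([.618,.288,.14])
rect_=[rect(pts('side',r['pixels'],camera('side')[1]),'tray') for r in []]
p,d=camera('side')
look('s24.png')
for r in tip_of('side','reject_tray')[:2]: print(w('side',r['at']).round(3),r['p'])
"
```

```text
t 26.55 tcp [ 0.5831 -0.1997  0.1435] slab [ 0.0379 -0.1163] F [ 0.1 -0.2 -3.1] open 0.493 q [-0.33  0.52  0.18  1.23 -0.    1.31]
z tool yaw off (-slabx) 90.86
shift [ 3.100e-03 -4.000e-04 -4.889e-01]
[ 0.614  0.284 -0.006] 0.83
[ 0.64  -0.092  0.037] 0.39
```

View pics/s24.png

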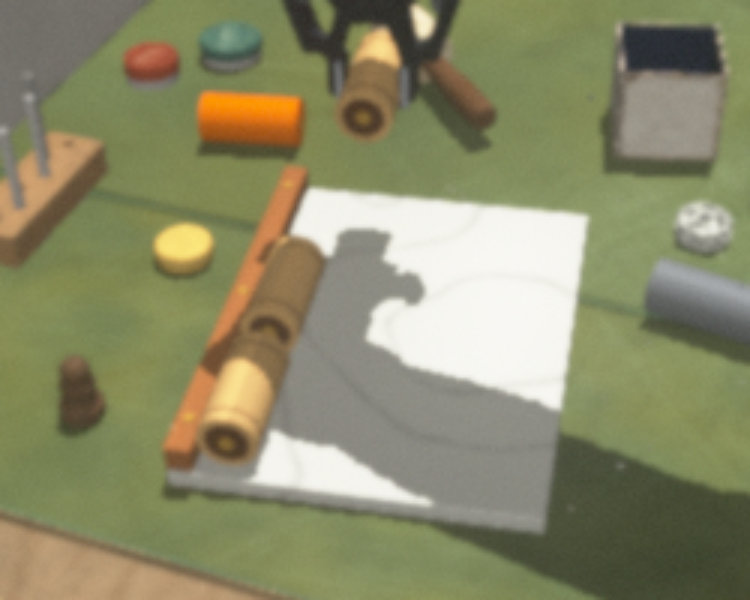

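>>> step_arm:
  moves: [0, 0, -0.015, 0, 0, 0, -0.04, 0, 0, 0, -0.07, 0, 0, 0, -0.1, 0, 0, 0, -0.135, 0, 0, 0, -0.17, 0, 0, 0, -0.205, 0, 0, 0, -0.24, 0, 0, 0, -0.275, 0, 0, 0, -0.31, 0]

```text
time_s: 27.7
tcp_pos: [0.6038, 0.1121, 0.1398]
orientation: [-0.517, -0.483, 0.518, -0.481]
force: [0.7, -1.1, -3.5]
opening: 0.485
```

>>> step_arm:
  moves: [0, 0, -0.035, -0.05, 0, 0, -0.07, -0.12, 0, -0.001, -0.105, -0.19, 0, -0.001, -0.135, -0.26, 0, -0.002, -0.158, -0.32, 0, -0.002, -0.172, -0.37, 0, -0.002, -0.177, -0.39, 0, -0.002, -0.177, -0.39, 0, -0.002, -0.177, -0.39, 0, -0.002, -0.177, -0.39]

```text
time_s: 28.7
tcp_pos: [0.616, 0.2854, 0.1411]
orientation: [0.415, 0.573, -0.415, 0.572]
force: [-0.3, 0.7, -3.2]
opening: 0.486
```

```bash
python3 -c "
from h import *
p,d=camera('side');save(cv2.resize(p[250:480,120:400],None,fx=2.5,fy=2.5),'s25.png')
p,d=camera('top');save(cv2.resize(p[130:300,120:400],None,fx=2.5,fy=2.5),'t25.png')
tell([.616,.286,.012])
M=R.from_quat(arm.state()['orientation']).as_matrix();print('jaw dir deg',np.degrees(np.arctan2(M[1,1],M[0,1])))"
```

```text
t 28.8 tcp [0.6163 0.2854 0.1414] slab [0.0286 0.3698] F [ 0.7 -0.7 -2.3] open 0.491 q [ 0.43  0.65  0.4   1.32 -0.    1.69]
z tool yaw off (-slabx) 113.12
shift [ 1.294e-01 -1.000e-04 -6.000e-04]
jaw dir deg 18.123953864194245
```

View pics/s25.png

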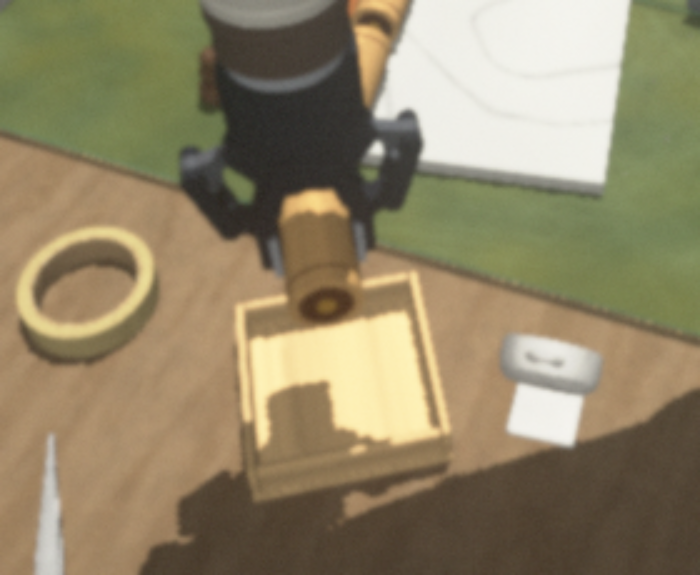

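View pics/t25.png

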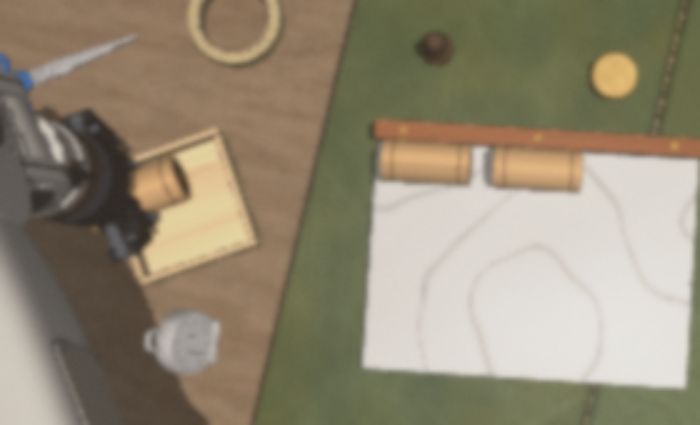

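>>> step_arm:
  moves: [0.02, 0, 0, 0, 0.045, 0, 0, 0, 0.07, 0, 0, 0, 0.085, 0, 0, 0, 0.085, 0, 0, 0]

```text
time_s: 29.3
tcp_pos: [0.6141, 0.2847, 0.0532]
orientation: [0.413, 0.574, -0.417, 0.572]
force: [-1.1, -0.2, -3.6]
opening: 0.489
```

```bash
python3 -c "
from h import *
p,d=camera('side');save(cv2.resize(p[250:480,120:400],None,fx=2.5,fy=2.5),'s26.png')
tell([.616,.286,.010])"
```

```text
t 29.35 tcp [0.6152 0.2854 0.0551] slab [0.0276 0.3697] F [-0.6  0.5 -3.2] open 0.488 q [ 0.43  0.71  0.28  1.14 -0.    1.69]
z tool yaw off (-slabx) 113.16
shift [ 0.0451  0.0011 -0.0004]
```

View pics/s26.png

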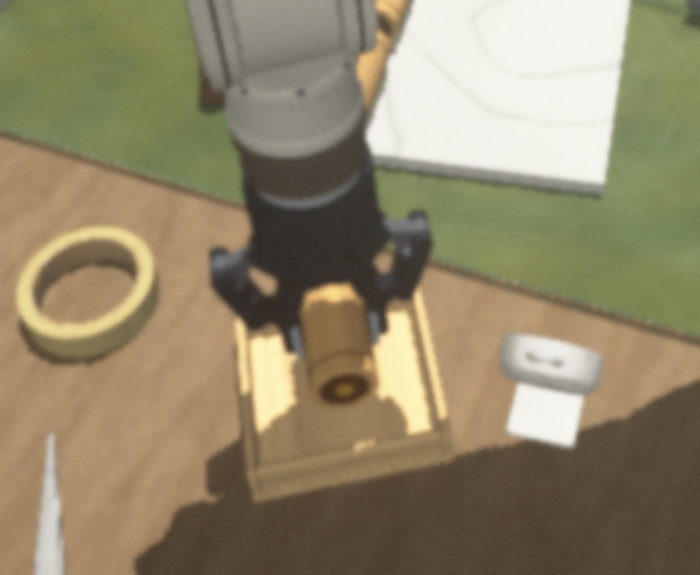

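>>> step_arm:
  moves: [0.015, 0, 0, 0, 0.03, 0, 0, 0, 0.04, 0, 0, 0, 0.043, 0, 0, 0, 0.043, 0, 0, 0]

```text
time_s: 29.85
tcp_pos: [0.6157, 0.2862, 0.0127]
orientation: [0.414, 0.573, -0.415, 0.573]
force: [0.5, -0.3, -3.0]
opening: 0.485
```

>>> step_arm:
  moves: [0.003, 0, 0, 0, 0.003, 0, 0, 0]

```text
time_s: 30.05
tcp_pos: [0.6164, 0.2866, 0.0106]
orientation: [0.415, 0.573, -0.414, 0.573]
force: [-0.2, -0.3, -3.5]
opening: 0.491
```

>>> step_arm:
  moves: [0.002, 0, 0, 0, 0.002, 0, 0, 0]

```text
time_s: 30.25
tcp_pos: [0.6162, 0.2865, 0.0084]
orientation: [0.415, 0.573, -0.414, 0.573]
force: [0.5, -0.1, -2.4]
opening: 0.491
```

>>> step_arm:
  moves: [0.002, 0, 0, 0, 0.002, 0, 0, 0]

```text
time_s: 30.45
tcp_pos: [0.6165, 0.2867, 0.0067]
orientation: [0.415, 0.573, -0.414, 0.573]
force: [0.1, -0.4, -0.8]
opening: 0.487
```

>>> step_arm:
  moves: [0.002, 0, 0, 0, 0.002, 0, 0, 0]

```text
time_s: 30.65
tcp_pos: [0.6165, 0.2867, 0.0065]
orientation: [0.415, 0.573, -0.414, 0.573]
force: [-2.7, -1.6, 5.9]
opening: 0.489
```

>>> step_arm:
  moves: [-0.001, 0, 0, 0, -0.001, 0, 0, 0, -0.002, 0, 0, 0, -0.01, 0, 0, 0, -0.03, 0, 0, 0, -0.06, 0, 0, 0, -0.1, 0, 0, 0, -0.14, 0, 0, 0, -0.14, 0, 0, 0]
  gripper: 0.3

```text
time_s: 31.55
tcp_pos: [0.62, 0.2883, 0.153]
orientation: [0.419, 0.57, -0.41, 0.575]
force: [0.2, -0.0, 0.9]
opening: 0.702
```

```bash
python3 -c "
from h import *
p,d=camera('side');save(cv2.resize(p[150:480,120:430],None,fx=1.8,fy=1.8),'s30.png')
p,d=look('t30.png','top');rollers(d)
tell()"
```

```text
lane 0 x 0.0859 mid-range 0.086 top x 0.0863 slope 0.017 n 472
lane 0.115 x 0.0863 mid-range 0.0857 top x 0.0864 slope 0.002 n 461
t 31.65 tcp [0.6172 0.287  0.1467] slab [0.0294 0.3715] F [ 0.1  1.  -0.4] open 0.698 q [ 0.44  0.64  0.41  1.33 -0.    1.69]
z tool yaw off (-slabx) 113.22
```

View pics/s30.png

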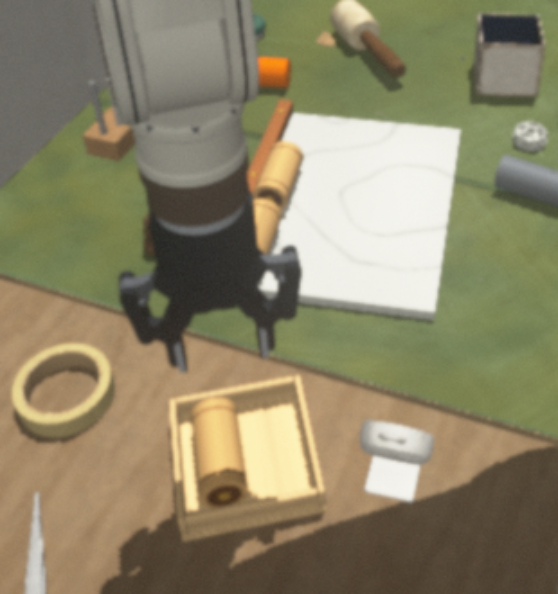

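>>> step_arm:
  moves: [0, 0, 0.03, 0, 0, 0, 0.06, 0, 0, 0, 0.1, 0, 0, 0, 0.14, 0, 0, 0, 0.17, 0, 0, 0, 0.17, 0, 0, 0, 0.17, 0, 0, 0, 0.17, 0, 0, 0, 0.17, 0, 0, 0, 0.17, 0]

```text
time_s: 32.65
tcp_pos: [0.6688, 0.1264, 0.1442]
orientation: [0.414, 0.573, -0.414, 0.573]
force: [0.6, 0.5, -0.5]
opening: 0.701
```

>>> step_arm:
  moves: [0, 0, 0, 0, 0, 0, 0, 0, 0, 0, 0, 0, 0, 0, 0, 0, 0, 0, 0, 0, 0, 0, 0, 0, 0, 0, 0, 0, 0, 0, 0, 0, 0, 0, 0, 0, 0, 0, 0, 0]

```text
time_s: 33.65
tcp_pos: [0.6693, 0.125, 0.1443]
orientation: [0.415, 0.573, -0.415, 0.573]
force: [0.3, 0.3, 0.3]
opening: 0.698
```

```bash
python3 -c "
from h import *
p,d=camera('side');save(cv2.resize(p[150:480,120:430],None,fx=1.8,fy=1.8),'s31.png')
p,d=camera('top');rollers(d)
save(cv2.resize(p[150:300,150:420],None,fx=2.9,fy=2.9),'t31.png')
v,u=np.mgrid[170:260,150:240];v=v.ravel();u=u.ravel();P=bp('top',u,v,d[v,u])
a=np.radians(17.4);A=np.array([[np.cos(a),np.sin(a)],[-np.sin(a),np.cos(a)]])
Q=(P[:,:2]-[.616,.286])@A.T
m=(abs(Q)<.056).all(1)&(P[:,2]>.033)&(P[:,2]<.06);print('roller in tray',Q[m].mean(0).round(4),np.percentile(P[m,2],95).round(3),m.sum())
for n in['mallet_mid','beeswax_mid','edge_slicker_mid']:
  for c in('top','side'):
    for r in find_in(c,n)[:1]: print(n,c,w(c,r['at']).round(3))
tell()"
```

```text
lane 0 x 0.0859 mid-range 0.0868 top x 0.0863 slope 0.016 n 460
lane 0.115 x 0.0862 mid-range 0.0871 top x 0.0867 slope 0.012 n 459<string>:9: RuntimeWarning: Mean of empty slice.
  ret = um.true_divide(
Traceback (most recent call last):
IndexError: index -1 is out of bounds for axis 0 with size 0
```

View pics/t31.png

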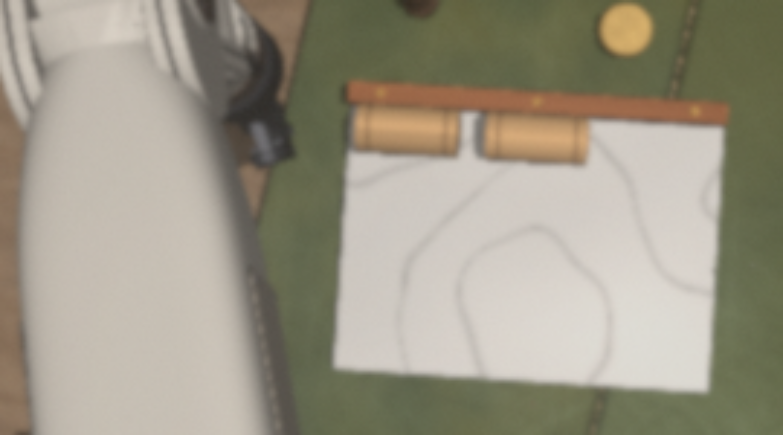

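View pics/s31.png

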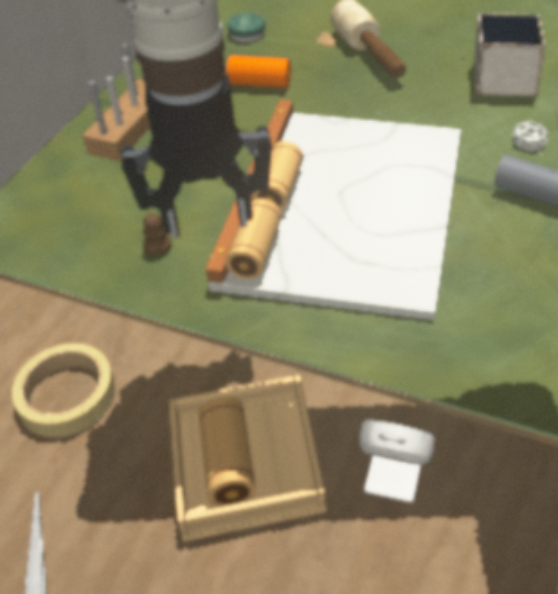

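```bash
cat > tr.py <<'E'
from h import *
p,d=camera('side')
v,u=np.nonzero(d>0);P=bp('side',u,v,d[v,u])
a=np.radians(17.4);A=np.array([[np.cos(a),np.sin(a)],[-np.sin(a),np.cos(a)]])
Q=(P[:,:2]-[.616,.286])@A.T
m=(abs(Q)<.05).all(1)&(P[:,2]>.034)&(P[:,2]<.06);print('roller in tray',Q[m].mean(0).round(4),Q[m].min(0).round(3),Q[m].max(0).round(3),P[m,2].max().round(3),m.sum())
E
python3 tr.py
```

```text
roller in tray [0.017  0.0028] [-0.002 -0.047] [0.038 0.047] 0.048 1137
```

>>> step_arm:
  moves: [0, 0, 0, 0, 0, 0, 0, 0, 0, 0, 0, 0, 0, 0, 0, 0, 0, 0, 0, 0, 0, 0, 0, 0, 0, 0, 0, 0]

```text
time_s: 34.5
tcp_pos: [0.6693, 0.125, 0.1443]
orientation: [0.415, 0.573, -0.415, 0.573]
force: [-0.6, 0.3, 0.5]
opening: 0.7
```

```bash
python3 tr.py; python3 -c "
from h import *
camera('top');camera('side')
for n in['mallet_mid','beeswax_mid','edge_slicker_mid']:
  for c in('top','side'):
    for r in find_in(c,n)[:1]: print(n,c,w(c,r['at']).round(3))
tell()"
```

```text
roller in tray [0.017  0.0026] [-0.002 -0.047] [0.038 0.047] 0.048 1133
mallet_mid side [ 0.568 -0.459  0.038]
beeswax_mid top [ 0.738 -0.167  0.023]
edge_slicker_mid side [0.776 0.019 0.028]
t 34.95 tcp [0.6693 0.125  0.1443] slab [0.0954 0.2146] F [ 0.3 -0.6  0.4] open 0.702 q [ 0.18  0.65  0.41  1.33 -0.    1.44]
z tool yaw off (-slabx) 113.22
```

```bash
python3 -c "
from h import *
arm.sign_off()"
```

```text
the job is handed in; nothing more can be done
```

The right-hand roller (slab y about −115 mm) is the bad one and now lies in the tray; the middle and left rollers lie against the rail. However, the rail test did not show which was bad: all three stayed at the rail, and I identified it another way.

- **Rail test:** I pushed each roller in turn to the rail without lifting and let go. The right one had resisted the push with 5–6 N. It had probably slid instead of turning, which would have lost its heavy-side position.
- **How I identified it:** With all three across, I lifted the right one slightly. Six readings averaged 3.25 N, which matches 0.33 kg (a true roller would read about 2.1 N). Set down 43 mm short of the rail and let go, it rolled forward to the rail by itself. I did not weigh the other two.
- **Last checks:**
  - The roller in the tray was at rest about 17 mm from the tray's middle.
  - The other two measured slab x about 0.086 m, with their axes within 0.02 rad of the rail.
  - The mallet, beeswax and edge slicker each showed within about 6 mm of where they started. For that last check each was found by only one camera.
  - The gripper was open and clear, with no load on it, at about 35 s.

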